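Put the potatoes on to cook

ROBOT

A 6-joint arm with a two-finger parallel gripper is mounted at the origin on the work surface. World frame = base frame: x ahead of the robot, y to its left, z up, the work surface at z = 0. Lengths are in mm, angles in rad, forces in N, time in s.
With the tool pointing down it reaches from about 350 to 775 mm from the base axis. Payload 7.3 kg.
Tool frame: the origin (TCP) lies at the very end of the fingers, on their centre line; the grasp point (between the pads) lies 19 mm behind it; z points along the fingers, y is the line along which they close (so a half turn about z gives the same grasp; the last joint's range is limited). The gripper opens to 92 mm and grips with 3 to 60 N. Pads are 19 mm wide; open, the fingers measure 130 mm over their backs; the gripper's body (75 mm by 190 mm) begins 47 mm behind the grasp point.
Start: joints at [-1.478, 0.342, 1.524, -0, 1.275, -0.146], TCP at [124.204, -510.118, 204.941] pointing down, gripper open.
Joint ranges: [-2.53, 2.53], [-0.77, 2.02], [0.04, 2.7], [-1, 4.14], [0.28, 2.66], [-3.11, 3.11]. Speed limits (rad/s): [2.57, 2.57, 3.14, 3.14, 3.14, 3.14].

INTERFACE

Orientations are given as [roll, pitch, yaw] about the fixed x, y, z axes, in that order (R = Rz(yaw) Ry(pitch) Rx(roll)).
In Python, from plant import get_obs, optics, ticket, finder gives the robot as it stands.
- The arm moves only by the tool send_rows, never from a script. Its arguments are lists of equal length, an entry for each row: "offset": the shift along the tool's x, y, z scaled (see below), a list of three; "delta_rot": the turn, a rotation vector about the tool's x, y, z scaled (see below), a list of three. In form: {"offset": [[dx, dy, dz], ...], "delta_rot": [[rx, ry, rz], ...]}. A call has 1 to 8 rows; each row is the pose to reach, as a shift and turn from the pose commanded when the call began, along the tool's axes at that moment, turning the shorter way round; what a row does not reach only later rows make up. The controller multiplies each number of a shift by 120 mm and each number of a turn by 360 degrees. A row lasts 1/8 s, in which the tool goes at most 62.5 mm and 10.7 degrees, less where a joint would pass 70% of its speed; a pose out of reach is approached as far as the arm can. A call with a number of a shift or a turn outside -1 to 1 is refused whole. A call with a gripper value outside its range is refused whole. "grip" is the opening, from 0 (shut) to 1 (fully open), set as the call begins (left out, the last holds). The fingers move at their own pace and stop on an object; the grip force is fixed at half the most. Time passes only in rows, so rows that repeat a pose let the fingers close. It gives the time, the measured TCP pose, the force, the opening and the grip force at its end, in the units of the state.
- get_obs(): the state, without advancing time (a new reading comes with each control period).
- optics.capture(name): name is "scene" or "top"; returns the picture (384x512x3 uint8, red, green, blue); there is no depth.
- optics.get_calibration(name): a dict with "fx", "fy", "cx", "cy" (pixels), "world_from_camera" (4x4, takes a point from camera to world coordinates). Camera axes: x right, y down, z forward; pixel columns grow to the right and rows downward; lengths in mm; the calibration is good to about 2 mm. A picture is of the moment at which its call begins. get_calibration takes no time and is no camera call.
- ticket.close_job(): hands the job in; it is judged then, once.
Trained networks look in the newest picture that a camera, given by its name, has taken for a name from the list of things; names that differ only in an ending like _2 or _b are one class to them, and where a whole thing is asked for, a point or a joint stands for the part that bears it (a point fixed in the world has none). Each returns a list of dicts, best first, with "confidence" (0 to 1); they miss things now and then, are a little off and sometimes report something else, mostly with a low value. They report only what shows in the picture. A call takes as long as a camera call. They do not tell look-alikes from the thing itself.
- finder.boxes_of(target, camera): "box" ([left, top, right, bottom] in pixels, round what is visible of it).
- finder.silhouettes(target, camera): "region" (384x512 bool, what is visible of it) and "box" ([left, top, right, bottom] in pixels, round what is visible of it).
- finder.pinpoint(target, camera): "uv" ([column, row] in pixels: a listed point, or the origin of a listed thing).
The state is a dict: "time": time; "joint_positions": joint angles; "dq": joint speeds; "tau": joint torques, N m; "tool_pos": TCP position; "tcp_rot": TCP orientation; "contact_force": force on the tool from outside, world axes, zero at the start; "moment": the same for the moment, N m; "grip_width": finger opening in mm; "finger_force": force on a finger pad.
Only numpy, scipy, OpenCV 4.12 (cv2) and the standard library are available. Lean on these libraries where they do the work, as an engineer would, in place of code of your own. Each camera call takes 0.05 s, during which the arm holds its last target. There are 200 camera calls.

TASK

Put the potatoes on to cook: take the lid off the pot, put every half potato from the red mat into the pot, then set the lid back on so that it sits level and fully home on the rim. Only then switch on the zone under the pot: turn its knob, the hob's right-hand one, clockwise until it clicks past its detent and stays in the on position. Keep the pot standing on its zone, leave the other knob off, and do not disturb the cup, the bowl and the shaker.

Things in the scene. Friction and masses are not known exactly. Their poses are not given: they have to be found in the camera images.
- hob: built-in black ceramic hob with two cooking zones, one behind the other, 510 mm deep, 290 mm wide, fixed; flat glass top 6 mm above the worktop. Origin: centre of the hob at worktop height. x points from the front edge (the end with the two knobs) to the rear, y to the left as seen by someone standing at the front edge, z up
- zone_rear (a point): centre of the rear cooking zone (a grey printed ring 184 mm across), on the glass, 150 mm behind the hob's centre; the pot stands here
- zone_front (a point): centre of the front cooking zone (same ring), on the glass, 65 mm in front of the hob's centre, between the rear zone and the knobs; empty and cold, a handy place to lay the lid
- knob_rear (a joint): knob of the REAR zone. Rad: 0 = off (pointer to the hob's rear), grows as it turns clockwise seen from above; click at 0.6, on position at 1.2, end stop at 1.25. A sprung detent resists with up to about 0.1 N m before the click; let go before 0.6 it springs back to 0, past it, it snaps on to about 1.2 and stays. Only the pointer shows how far it is turned
- knob_rear_grip (a point): grip point on the axis of the rear zone's knob, the right-hand one seen from the hob's front edge, 27 mm above the glass; z up, x along its red pointer line. Round ribbed aluminium knob, 40 mm across, top 31 mm above the glass, on a 46 mm skirt 4 mm high; the other knob is 110 mm away. Legend beside it: two squares, the one nearer the rear filled
- knob_front (a joint): knob of the FRONT zone, the left-hand one, same make, value as for the rear knob; starts off
- pot: stainless pot standing on the rear zone, 190 mm outside diameter, 182 mm inside, 100 mm tall, floor 5 mm thick; two bar-loop handles stand out at +y and -y to 122 mm from its axis, 78 mm up. Origin: centre of its underside, z up. 0.85 kg, loose. At the start its lid is on and it is empty
- pot_rim (a point): centre of the pot's mouth, at rim height (100 mm above its underside)
- lid: glass lid with a steel band, 198 mm across, 0.42 kg. Origin: centre of its lowest face; z up. The band's underside, which lies on the pot's rim, is 8 mm above the origin; below it an inner ring 170 mm across, 8 mm deep, goes inside the rim. Seated, the origin is 92 mm above the pot's underside
- lid_knob (a point): middle of the lid's knob: a black cylinder 36 mm across and 24 mm tall, this point 46 mm above the lid's origin on its axis; the knob's top is at 58 mm. Below it is a thinner neck, 20 mm across, and the glass dome at 24 mm
- mat: thin red chopping mat, 280 x 220 x 4 mm, fixed; the half potatoes start on it. Origin: centre of its underside
- potato_a: peeled half potato, pale yellow, a dome with a flat cut face, 66 mm long (x), 50 mm wide (y), 32 mm thick (z), about 90 g; if present, it starts cut face down on the mat. Origin: on its axis at its widest, 10 mm above the cut face
- potato_b: peeled half potato, pale yellow, a dome with a flat cut face, 62 mm long (x), 48 mm wide (y), 31 mm thick (z), about 90 g; if present, it starts cut face down on the mat. Origin: on its axis at its widest, 10 mm above the cut face
- potato_c: peeled half potato, pale yellow, a dome with a flat cut face, 68 mm long (x), 48 mm wide (y), 31 mm thick (z), about 90 g; if present, it starts cut face down on the mat. Origin: on its axis at its widest, 10 mm above the cut face
- potato_d: peeled half potato, pale yellow, a dome with a flat cut face, 60 mm long (x), 46 mm wide (y), 30 mm thick (z), about 90 g; if present, it starts cut face down on the mat. Origin: on its axis at its widest, 9 mm above the cut face
- potato_e: peeled half potato, pale yellow, a dome with a flat cut face, 64 mm long (x), 52 mm wide (y), 34 mm thick (z), about 90 g; if present, it starts cut face down on the mat. Origin: on its axis at its widest, 10 mm above the cut face
- cup: blue drinking cup, 86 mm across, 105 mm tall, bystander, not part of the job. Origin: centre of its underside; z up
- bowl: pale green bowl, 130 mm across, 60 mm tall, bystander, not part of the job. Origin: centre of its underside; z up
- shaker: dark purple shaker bottle, 76 mm across, 190 mm tall, bystander, not part of the job. Origin: centre of its underside; z up
Mind the look-alikes: they are no part of the job. Leave any blue or grey look-alike of the potato_c alone.

How it is judged (in metres and radians):
On the way, in this order (a step that is already met when the one before it is completed fails the run):
1. every potato is inside the pot, below its rim (horizontal distance between each of potato_a, potato_b, potato_c, potato_d, potato_e and pot below 0.088 m and z of potato_a in the frame of pot between 0 and 0.085 m and z of potato_b in the frame of pot between 0 and 0.085 m and z of potato_c in the frame of pot between 0 and 0.085 m and z of potato_d in the frame of pot between 0 and 0.085 m and z of potato_e in the frame of pot between 0 and 0.085 m), for 0.2 s.
2. the lid is seated level on the pot's rim and let go, the potatoes still inside (all of step 1 and horizontal distance between lid and pot_rim below 0.012 m and angle between lid's own z axis and vertical below 0.035 rad and z of lid in the frame of pot between 0.088 and 0.0955 m and contact force between the fingers and lid below 0.1 N), for 0.3 s.
3. the rear zone's knob is turned past its click to the on position (value of joint knob_rear above 1.05 rad), for 0.2 s.
At the end, for the whole second after the job is handed in: All potatoes in the pot (within 88 mm of its axis, below 85 mm); lid seated (within 12 mm of the axis, tilt under 2 degrees, band within 3.5 mm of the rim); pot upright within 35 mm of the rear zone's centre; rear knob on (past 1.05 rad), front knob off; lid and pot at rest (all of step 1 and horizontal distance between lid and pot_rim below 0.012 m and angle between lid's own z axis and vertical below 0.035 rad and z of lid in the frame of pot between 0.088 and 0.0955 m and horizontal distance between pot and zone_rear below 0.035 m and angle between pot's own z axis and vertical below 0.04 rad and linear speed of each of lid, pot below 0.01 m/s and value of joint knob_rear above 1.05 rad and value of joint knob_front below 0.2 rad); the robot touches nothing.
It fails at once if the cup, the bowl or the shaker is pushed more than 5 cm or knocked over (distance of any of cup, bowl, shaker from where it was at the start of the episode above 0.05 m or angle between any of cup, bowl, shaker's own z axis and vertical above 0.5 rad).
It fails at once if the front zone's knob is turned past its click (value of joint knob_front above 0.65 rad).
Of potato_a, potato_b, potato_c, potato_d, potato_e only 3 to 5 are there at a start; the rules pass over those that are not, and their reading is None.
At some moment in a run one of potato_a, potato_b, potato_c, potato_d, potato_e may be knocked a few centimetres aside while the robot is not near it.
Once in a run the grip may slacken for a moment while it holds something.
It also fails if it takes over 210 s, if anything falls off the work surface, if the arm or the gripper's body presses on something with over 40 N, if the wrist force passes 120 N, or if a joint passes its speed limit or range.

## Working session

There is one attempt and no reset: what is moved stays moved. The work goes in short steps, Python scripts to look and compute and a tool call to move; the robot and the scene stay as the last step left them, time stands still between calls to the robot, and variables do not carry over. Pictures are saved under pics/ and viewed, at most 17 in all, crops included, and the job is handed in when it is done.

Besides the shell and the picture viewer there is one more tool, called after "Emit:" by a JSON object that holds its "fn" and its "kwargs". send_rows: Moves the arm, as the interface text tells. Its arguments: {"type":"object","properties":{"offset":{"type":"array"},"delta_rot":{"type":"array"},"grip":{"type":"number"}},"required":["offset","delta_rot"]}

```bash
mkdir -p pics
cat > h.py <<'E'
import numpy as np, cv2
from plant import get_obs, optics, ticket, finder
from scipy.spatial.transform import Rotation as R
def snap(cam,name=None):
    im=optics.capture(cam)
    if name: cv2.imwrite('pics/'+name+'.png',im[:,:,::-1])
    return im
def ray(uv,cam,z):
    c=optics.get_calibration(cam);T=np.array(c['world_from_camera'])
    d=T[:3,:3]@np.array([(uv[0]-c['cx'])/c['fx'],(uv[1]-c['cy'])/c['fy'],1.]);o=T[:3,3]
    return o+d*(z-o[2])/d[2]
def proj(p,cam):
    c=optics.get_calibration(cam);T=np.linalg.inv(np.array(c['world_from_camera']))
    q=T[:3,:3]@np.array(p)+T[:3,3]
    return np.array([c['fx']*q[0]/q[2]+c['cx'],c['fy']*q[1]/q[2]+c['cy']])
def st():
    o=get_obs();print({k:np.round(o[k],3).tolist() for k in ['time','joint_positions','tool_pos','tcp_rot','contact_force','grip_width','finger_force']});return o
def go(p,yaw=None):
    "print offset/rot (scaled) to reach world p, tool down, tool-x heading yaw"
    o=get_obs();r=R.from_euler('xyz',o['tcp_rot'])
    d=r.inv().apply(np.array(p)-o['tool_pos'])/120
    w=np.zeros(3)
    if yaw is not None: w=(r.inv()*R.from_euler('xyz',[np.pi,0,yaw])).as_rotvec()/(2*np.pi)
    print('off',np.round(d,3),'rot',np.round(w,4))
E
python3 - <<'E'
from h import *
st()
for c in ['scene','top']:
    snap(c,c+'0'); k=optics.get_calibration(c); print(c,k['fx'],np.round(k['world_from_camera'],2).tolist())
    for t in ['pot_rim','lid_knob','zone_rear','zone_front','knob_rear_grip','mat','potato_a','cup','bowl','shaker','hob']:
        print(t,[(np.round(d['uv'],1).tolist(),round(d['confidence'],2)) for d in finder.pinpoint(t,c)][:8])
E
```

```text
{'time': 0.0, 'joint_positions': [-1.478, 0.343, 1.525, 0.0, 1.275, -0.146], 'tool_pos': [124.153, -509.645, 204.227], 'tcp_rot': [-3.14, -0.0, 0.239], 'contact_force': [-0.529, -0.793, -0.332], 'grip_width': 91.804, 'finger_force': 0.0}
scene 391.5938251429688 [[0.87, 0.37, -0.34, 932.73], [0.5, -0.63, 0.59, -763.84], [0.0, -0.68, -0.73, 941.33], [0.0, 0.0, 0.0, 1.0]]
pot_rim []
lid_knob [([299.1, 110.1], 0.81), ([172.2, 228.5], 0.18)]
zone_rear []
zone_front [([277.2, 180.5], 0.96)]
knob_rear_grip [([280.9, 211.4], 0.62)]
mat [([182.6, 258.6], 0.93), ([168.2, 226.0], 0.28)]
potato_a [([237.7, 316.6], 0.97), ([193.9, 283.1], 0.83), ([143.7, 255.6], 0.81), ([151.4, 329.3], 0.79), ([172.9, 228.1], 0.77), ([97.5, 294.4], 0.76), ([185.1, 254.3], 0.55), ([221.3, 267.3], 0.53)]
cup [([317.7, 266.9], 0.89), ([183.6, 255.7], 0.51)]
bowl [([346.4, 216.9], 0.95), ([294.9, 142.1], 0.33)]
shaker [([358.4, 186.3], 0.77)]
hob [([282.5, 167.7], 0.69)]
top 492.32591114993164 [[-0.01, -0.99, 0.12, 353.13], [-1.0, 0.02, 0.01, -126.62], [-0.01, -0.12, -0.99, 1878.11], [0.0, 0.0, 0.0, 1.0]]
pot_rim []
lid_knob [([143.9, 207.3], 0.85)]
zone_rear []
zone_front [([209.2, 203.4], 0.81), ([335.1, 201.7], 0.6)]
knob_rear_grip [([242.1, 180.0], 0.49), ([211.3, 201.2], 0.35)]
mat [([314.8, 222.3], 0.81)]
potato_a [([310.1, 186.3], 0.72), ([299.4, 242.3], 0.7), ([330.7, 159.7], 0.66), ([316.7, 220.5], 0.6), ([331.8, 248.2], 0.56), ([331.5, 202.7], 0.52), ([369.0, 250.1], 0.51), ([369.4, 201.4], 0.47)]
cup [([266.5, 135.0], 0.85)]
bowl [([215.0, 135.9], 0.69)]
shaker [([177.6, 142.6], 0.74)]
hob [([191.8, 203.6], 0.62)]
```

```bash
python3 -c "
import cv2
for n in ['scene0','top0']:
    cv2.imwrite('pics/'+n+'b.png',cv2.resize(cv2.imread('pics/'+n+'.png'),(800,600),interpolation=cv2.INTER_CUBIC))"
```

```text
(no output)
```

View pics/scene0b.png

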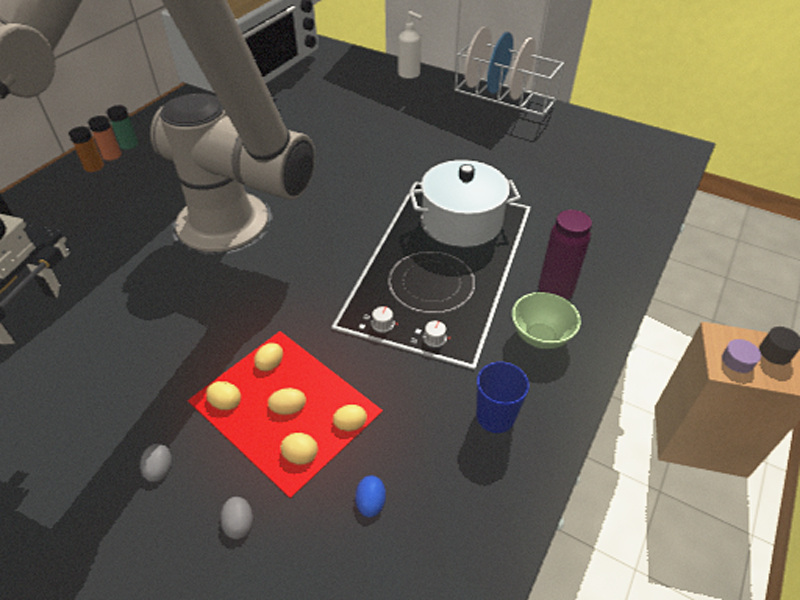

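View pics/top0b.png

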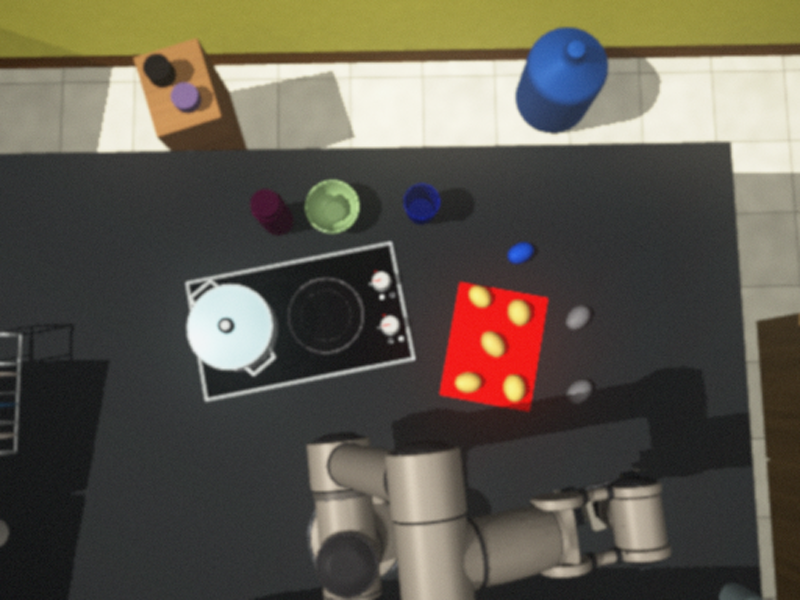

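The pictures show five yellow half potatoes on the mat, and the blue and grey look-alikes off it. In the top picture (800 px wide) the lidded pot is at about (228,326) and the rear-zone knob at about (381,281).

```bash
cat >> h.py <<'E'
def potatoes(im,cam,z=17,show=True):
    hsv=cv2.cvtColor(im,cv2.COLOR_RGB2HSV)
    m=cv2.inRange(hsv,(18,60,110),(35,200,255))
    n,l,s,c=cv2.connectedComponentsWithStats(m)
    out=[]
    for i in range(1,n):
        if not 25<s[i][4]<500: continue
        p=ray(c[i],cam,z)
        if not(0<p[0]<800 and -600<p[1]<600): continue
        ys,xs=np.where(l==i)
        q=np.array([ray((x,y),cam,z)[:2] for x,y in zip(xs,ys)]);w,v=np.linalg.eigh(np.cov(q.T))
        out.append((p[:2],np.arctan2(v[1,1],v[0,1])%np.pi,4*np.sqrt(w),s[i][4]))
        if show: print(cam,np.round(c[i],1),np.round(p[:2],1),'ang',round(out[-1][1],2),'wid/len',np.round(4*np.sqrt(w),0),s[i][4])
    return out
E
python3 - <<'E'
from h import *
S=cv2.imread('pics/scene0.png')[:,:,::-1].copy();T=cv2.imread('pics/top0.png')[:,:,::-1].copy()
potatoes(S,'scene');potatoes(T,'top')
for n,z,a,b in [('lidknob',144,(299.1,110.1),(143.9,207.3)),('zf',6,(277.2,180.5),(209.2,203.4)),('kr',33,(280.9,211.4),(242.1,180.0)),('cup',0,(317.7,266.9),(266.5,135)),('bowl',0,(346.4,216.9),(215,135.9)),('shaker',0,(358.4,186.3),(177.6,142.6)),('hob',0,(282.5,167.7),(191.8,203.6))]:
    print(n,np.round(ray(a,'scene',z)[:2],1),np.round(ray(b,'top',z)[:2],1))
# hob outline
for cam,P in [('scene',[(411,189),(530,208),(475,366),(333,326)]),('top',[(186,282),(391,242),(414,360),(206,400)])]:
    for p in P: print(cam,np.round(ray(np.array(p)*.64,cam,6)[:2],1))
E
```

```text
scene [171.5 227.9] [ 359.8 -274.7] ang 1.96 wid/len [47. 65.] 215
scene [142.6 252.6] [ 344.6 -384.5] ang 2.92 wid/len [50. 68.] 286
scene [182.8 255.9] [ 448.9 -336.6] ang 0.74 wid/len [51. 64.] 263
scene [223.6 266.7] [ 566.5 -308.7] ang 0.91 wid/len [51. 56.] 259
scene [191.  286.4] [ 525.3 -401.7] ang 2.93 wid/len [54. 62.] 340
top [306.5 189.3] [ 564.9 -305.2] ang 0.63 wid/len [41. 54.] 119
top [331.6 199.5] [ 524.5 -399.1] ang 0.27 wid/len [46. 56.] 138
top [314.9 219.8] [ 448.6 -333.5] ang 0.65 wid/len [41. 61.] 136
top [298.9 244.3] [ 357.7 -271. ] ang 1.6 wid/len [41. 56.] 127
top [328.5 247.9] [ 342.7 -381.6] ang 0.08 wid/len [45. 58.] 146
lidknob [496.9 282. ] [495.2 283.3]
zf [532.8  66.4] [517.7  66.5]
kr [615.7 -67.5] [602.2 -61. ]
cup [ 786.6 -169.1] [ 781.9 -156.7]
bowl [790.   40.3] [781.6  43.8]
shaker [776.4 184. ] [757.3 189.5]
hob [516.8 136.1] [518.5 133.8]
scene [331.1 326.7]
scene [617.3 406.9]
scene [706.5 -90.5]
scene [ 417.7 -143.6]
top [611.3 413. ]
top [703.3 -92.6]
top [ 411.9 -144.6]
top [323.1 359. ]
```

```bash
cat >> h.py <<'E'
def plan(wps,start=None,extra=1):
    "wps: [(x,y,z,yaw)], tool down; prints one line per call: final offset, rot, rows"
    o=get_obs()
    p,r=(np.array(o['tool_pos']),R.from_euler('xyz',o['tcp_rot'])) if start is None else (np.array(start[:3],float),R.from_euler('xyz',[np.pi,0,start[3]]))
    for w in wps:
        t=np.array(w[:3],float);rt=R.from_euler('xyz',[np.pi,0,w[3]])
        for _ in range(30):
            d=r.inv().apply(t-p)/120;v=(r.inv()*rt).as_rotvec()
            if np.abs(d).max()<.004 and np.linalg.norm(v)<.006: break
            s=min(1,1/max(np.abs(d).max(),1e-9),np.radians(70)/max(np.linalg.norm(v),1e-9))
            d=np.round(d*s,3);v=np.round(v*s/2/np.pi,3)
            n=int(np.ceil(max(np.linalg.norm(d)*120/60,np.linalg.norm(v)*360/10.4)))+extra
            p=p+r.apply(d*120);r=r*R.from_rotvec(v*2*np.pi)
            print(d.tolist(),v.tolist(),'rows',min(n,8),'->',np.round(p,0))
        print('  wp',w)
    return p
E
python3 - <<'E'
from h import *
plan([(420,-250,230,0),(496,200,230,0),(496,283,200,0)])
E
```

```text
[1.0, -0.524, -0.072] [0.0, 0.0, 0.013] rows 4 -> [ 226. -421.  214.]
[1.0, -0.633, -0.075] [0.0, 0.0, 0.014] rows 4 -> [ 333. -327.  223.]
[0.771, -0.588, -0.062] [0.0, 0.0, 0.011] rows 3 -> [ 420. -250.  230.]
  wp (420, -250, 230, 0)
[0.169, -1.0, -0.0] [0.0, 0.0, 0.0] rows 4 -> [ 440. -130.  230.]
[0.169, -1.0, -0.0] [0.0, 0.0, 0.0] rows 4 -> [461. -10. 230.]
[0.169, -1.0, -0.0] [0.0, 0.0, 0.0] rows 4 -> [481. 110. 230.]
[0.127, -0.75, -0.0] [0.0, 0.0, 0.0] rows 3 -> [496. 200. 230.]
  wp (496, 200, 230, 0)
[-0.0, -0.692, 0.25] [0.0, 0.0, 0.0] rows 3 -> [496. 283. 200.]
  wp (496, 283, 200, 0)
```

Emit:
{"fn": "send_rows", "kwargs": {"offset": [[1,-0.524,-0.072],[1,-0.524,-0.072],[1,-0.524,-0.072],[1,-0.524,-0.072]], "delta_rot": [[0,0,0.013],[0,0,0.013],[0,0,0.013],[0,0,0.013]], "grip": 1}}

```text
time: 1.7
tool_pos: [226.2, -420.8, 213.8]
tcp_rot: [3.141, 0.0, 0.159]
contact_force: [0.1, -0.3, -0.2]
grip_width: 92.0
finger_force: 0.0
```

Emit:
{"fn": "send_rows", "kwargs": {"offset": [[1,-0.633,-0.075],[1,-0.633,-0.075],[1,-0.633,-0.075],[1,-0.633,-0.075]], "delta_rot": [[0,0,0.014],[0,0,0.014],[0,0,0.014],[0,0,0.014]]}}

```text
time: 2.2
tool_pos: [332.4, -327.6, 222.4]
tcp_rot: [3.141, 0.0, 0.07]
contact_force: [0.2, 0.5, -1.0]
grip_width: 91.6
finger_force: 0.0
```

Emit:
{"fn": "send_rows", "kwargs": {"offset": [[0.771,-0.588,-0.062],[0.771,-0.588,-0.062],[0.771,-0.588,-0.062]], "delta_rot": [[0,0,0.011],[0,0,0.011],[0,0,0.011]]}}

```text
time: 2.58
tool_pos: [420.9, -250.1, 229.8]
tcp_rot: [3.141, -0.0, 0.002]
contact_force: [0.1, -0.4, 0.7]
grip_width: 91.6
finger_force: 0.0
```

Emit:
{"fn": "send_rows", "kwargs": {"offset": [[0.169,-1,0],[0.169,-1,0],[0.169,-1,0],[0.169,-1,0]], "delta_rot": [[0,0,0],[0,0,0],[0,0,0],[0,0,0]]}}

```text
time: 3.08
tool_pos: [439.8, -132.1, 229.9]
tcp_rot: [3.14, 0.0, -0.001]
contact_force: [0.4, -0.7, -0.3]
grip_width: 91.8
finger_force: 0.0
```

Emit:
{"fn": "send_rows", "kwargs": {"offset": [[0.169,-1,0],[0.169,-1,0],[0.169,-1,0],[0.169,-1,0]], "delta_rot": [[0,0,0],[0,0,0],[0,0,0],[0,0,0]]}}

```text
time: 3.58
tool_pos: [460.6, -12.1, 229.8]
tcp_rot: [3.141, 0.0, -0.002]
contact_force: [-0.0, -0.5, -0.5]
grip_width: 92.2
finger_force: 0.0
```

Emit:
{"fn": "send_rows", "kwargs": {"offset": [[0.169,-1,0],[0.169,-1,0],[0.169,-1,0],[0.169,-1,0]], "delta_rot": [[0,0,0],[0,0,0],[0,0,0],[0,0,0]]}}

```text
time: 4.08
tool_pos: [481.1, 107.9, 229.7]
tcp_rot: [3.141, 0.0, -0.002]
contact_force: [-0.7, -0.6, -0.7]
grip_width: 91.5
finger_force: 0.0
```

Run:
```python
from h import *
st(); plan([(496,200,230,0),(496,283,200,0),(496,283,127.5,0)])
```

```text
{'time': 4.075, 'joint_positions': [0.066, 0.264, 1.565, -0.001, 1.313, 1.639], 'tool_pos': [481.124, 107.878, 229.73], 'tcp_rot': [3.141, 0.0, -0.002], 'contact_force': [-0.722, -0.641, -0.683], 'grip_width': 91.53, 'finger_force': 0.0}
[0.123, -0.768, -0.003] [0.0, 0.0, -0.0] rows 3 -> [496. 200. 230.]
  wp (496, 200, 230, 0)
[-0.002, -0.692, 0.249] [0.0, 0.0, -0.0] rows 3 -> [496. 283. 200.]
  wp (496, 283, 200, 0)
[0.001, -0.0, 0.604] [0.0, 0.0, -0.0] rows 3 -> [496. 283. 128.]
  wp (496, 283, 127.5, 0)
```

Emit:
{"fn": "send_rows", "kwargs": {"offset": [[0.125,-0.76,0],[0.125,-0.76,0],[0.125,-0.76,0]], "delta_rot": [[0,0,0],[0,0,0],[0,0,0]]}}

```text
time: 4.45
tool_pos: [496.5, 200.2, 229.7]
tcp_rot: [3.141, 0.0, -0.001]
contact_force: [0.8, -0.8, 0.2]
grip_width: 91.7
finger_force: 0.0
```

Emit:
{"fn": "send_rows", "kwargs": {"offset": [[0,-0.69,0.25],[0,-0.69,0.25],[0,-0.69,0.25],[0,-0.69,0.25]], "delta_rot": [[0,0,0],[0,0,0],[0,0,0],[0,0,0]]}}

```text
time: 4.95
tool_pos: [496.5, 281.7, 200.4]
tcp_rot: [3.141, -0.001, -0.002]
contact_force: [-0.0, 0.2, 0.1]
grip_width: 91.9
finger_force: 0.0
```

Emit:
{"fn": "send_rows", "kwargs": {"offset": [[0,0,0.3],[0,0,0.6],[0,0,0.6],[0,0,0.6]], "delta_rot": [[0,0,0],[0,0,0],[0,0,0],[0,0,0]]}}

```text
time: 5.45
tool_pos: [497.1, 283.3, 129.8]
tcp_rot: [-3.141, -0.002, -0.001]
contact_force: [-0.5, 0.6, 0.1]
grip_width: 91.4
finger_force: 0.0
```

Emit:
{"fn": "send_rows", "kwargs": {"offset": [[0,0,0],[0,0,0],[0,0,0],[0,0,0],[0,0,0],[0,0,0]], "delta_rot": [[0,0,0],[0,0,0],[0,0,0],[0,0,0],[0,0,0],[0,0,0]], "grip": 0}}

```text
time: 6.2
tool_pos: [495.7, 283.7, 127.9]
tcp_rot: [3.141, 0.0, 0.0]
contact_force: [0.6, -1.9, 0.8]
grip_width: 36.2
finger_force: 1.1
```

Emit:
{"fn": "send_rows", "kwargs": {"offset": [[0,0,0],[0,0,-0.1],[0,0,-0.2],[0,0,-0.3],[0,0,-0.4],[0,0,-0.4]], "delta_rot": [[0,0,0],[0,0,0],[0,0,0],[0,0,0],[0,0,0],[0,0,0]]}}

```text
time: 6.95
tool_pos: [496.5, 284.3, 177.4]
tcp_rot: [-3.141, -0.002, 0.0]
contact_force: [0.4, 0.6, -3.8]
grip_width: 34.4
finger_force: 30.0
```

Emit:
{"fn": "send_rows", "kwargs": {"offset": [[0.07,0.4,0],[0.13,0.7,0],[0.18,1,0],[0.18,1,0]], "delta_rot": [[0,0,0],[0,0,0],[0,0,0],[0,0,0]]}}

```text
time: 7.45
tool_pos: [517.6, 161.7, 175.6]
tcp_rot: [3.141, 0.001, -0.003]
contact_force: [-0.1, 0.5, -3.7]
grip_width: 34.4
finger_force: 30.0
```

Run:
```python
from h import *
st(); plan([(528,68,175,0),(528,68,37.5,0)])
snap('top','t1');snap('scene','s1')
```

```text
{'time': 7.45, 'joint_positions': [0.162, 0.399, 1.522, -0.001, 1.221, 1.736], 'tool_pos': [517.621, 161.71, 175.614], 'tcp_rot': [3.141, 0.001, -0.003], 'contact_force': [-0.145, 0.482, -3.71], 'grip_width': 34.427, 'finger_force': 29.998}
[0.089, 0.781, 0.006] [0.0, 0.0, -0.001] rows 3 -> [528.  68. 175.]
  wp (528, 68, 175, 0)
[0.001, -0.001, 1.0] [0.0, 0.0, 0.0] rows 4 -> [528.  68.  55.]
[-0.0, -0.0, 0.145] [0.0, 0.0, 0.0] rows 2 -> [528.  68.  38.]
  wp (528, 68, 37.5, 0)
```

View pics/s1.png

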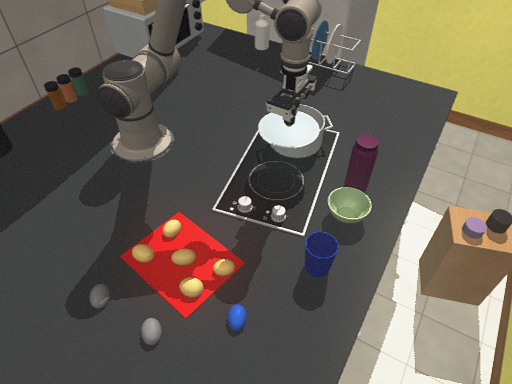

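The scene picture shows the lid held at about (290,130), and the open pot is still standing on its zone. I'll lay the lid on the front zone.

Emit:
{"fn": "send_rows", "kwargs": {"offset": [[0.05,0.4,0],[0.09,0.78,0],[0.09,0.78,0],[0.09,0.78,0]], "delta_rot": [[0,0,0],[0,0,0],[0,0,0],[0,0,0]]}}

```text
time: 8.05
tool_pos: [528.0, 71.5, 175.8]
tcp_rot: [-3.141, 0.0, 0.001]
contact_force: [-0.2, 0.2, -3.3]
grip_width: 34.4
finger_force: 30.0
```

Emit:
{"fn": "send_rows", "kwargs": {"offset": [[0,0,0.3],[0,0,0.6],[0,0,0.8],[0,0,1],[0,0,1]], "delta_rot": [[0,0,0],[0,0,0],[0,0,0],[0,0,0],[0,0,0]]}}

```text
time: 8.68
tool_pos: [526.6, 72.0, 54.4]
tcp_rot: [-3.141, 0.004, 0.002]
contact_force: [-0.4, -0.5, -3.3]
grip_width: 34.8
finger_force: 30.0
```

Emit:
{"fn": "send_rows", "kwargs": {"offset": [[0,0,0.06],[0,0,0.1],[0,0,0.14],[0,0,0.14]], "delta_rot": [[0,0,0],[0,0,0],[0,0,0],[0,0,0]]}}

```text
time: 9.18
tool_pos: [528.0, 70.3, 39.0]
tcp_rot: [3.142, 0.0, -0.0]
contact_force: [0.4, -0.7, -3.1]
grip_width: 34.5
finger_force: 30.0
```

Emit:
{"fn": "send_rows", "kwargs": {"offset": [[0,0,0.01],[0,0,0.02],[0,0,0.025],[0,0,0.025]], "delta_rot": [[0,0,0],[0,0,0],[0,0,0],[0,0,0]]}}

```text
time: 9.68
tool_pos: [528.2, 70.3, 36.2]
tcp_rot: [3.141, 0.0, 0.0]
contact_force: [-1.1, -0.4, -3.1]
grip_width: 34.7
finger_force: 30.0
```

Emit:
{"fn": "send_rows", "kwargs": {"offset": [[0,0,0],[0,0,0],[0,0,0],[0,0,0]], "delta_rot": [[0,0,0],[0,0,0],[0,0,0],[0,0,0]], "grip": 0.8}}

```text
time: 10.18
tool_pos: [528.4, 70.4, 36.3]
tcp_rot: [3.141, -0.0, 0.0]
contact_force: [0.1, 0.5, 0.3]
grip_width: 69.6
finger_force: 0.0
```

Emit:
{"fn": "send_rows", "kwargs": {"offset": [[0,0,-0.5],[0,0,-1],[0,0,-1],[0,0,-1]], "delta_rot": [[0,0,0],[0,0,0],[0,0,0],[0,0,0]]}}

```text
time: 10.68
tool_pos: [527.7, 70.3, 155.7]
tcp_rot: [3.141, 0.001, 0.0]
contact_force: [-0.0, -0.1, -0.8]
grip_width: 73.5
finger_force: 0.0
```

```bash
cat >> h.py <<'E'
def look():
    S=snap('scene');T=snap('top')
    a=potatoes(S,'scene',show=False);b=potatoes(T,'top',show=False)
    print('scene');[print('  ',np.round(p,0),'ang %.2f'%g,np.round(w,0),n) for p,g,w,n in a]
    print('top');[print('  ',np.round(p,0),'ang %.2f'%g,np.round(w,0),n) for p,g,w,n in b]
    return S,T
E
python3 - <<'E'
from h import *
st(); S,T=look()
for c in ['scene','top']:
    for t,z in [('lid_knob',52),('pot_rim',106),('knob_rear_grip',33)]:
        print(c,t,[(np.round(ray(d['uv'],c,z)[:2],1).tolist(),round(d['confidence'],2)) for d in finder.pinpoint(t,c)][:3])
cr=[cv2.resize(S[205:320,100:260],None,fx=3,fy=3,interpolation=2),cv2.resize(T[165:280,260:420],None,fx=3,fy=3,interpolation=2)]
for c,u0,v0,im in [('scene',100,205,cr[0]),('top',260,165,cr[1])]:
    for p,g,w,n in potatoes(S if c=='scene' else T,c,show=False):
        d=np.array([np.cos(g),np.sin(g)])*30
        q=[tuple(int(k) for k in (proj([*(p+s*d),17],c)-[u0,v0]+.5)*3) for s in (-1,1)]
        cv2.line(im,q[0],q[1],(255,0,255),1)
cv2.imwrite('pics/crop1.png',np.vstack(cr)[:,:,::-1][:600]) if 0 else cv2.imwrite('pics/crop1.png',cv2.resize(np.hstack(cr)[:,:,::-1],(800,288)))
E
```

```text
{'time': 10.675, 'joint_positions': [-0.011, 0.4, 1.579, -0.0, 1.163, 1.559], 'tool_pos': [527.727, 70.347, 155.713], 'tcp_rot': [3.141, 0.001, 0.0], 'contact_force': [-0.018, -0.149, -0.811], 'grip_width': 73.509, 'finger_force': 0.0}
scene
   [ 360. -275.] ang 1.98 [47. 65.] 216
   [ 345. -385.] ang 2.99 [49. 69.] 283
   [ 450. -338.] ang 0.51 [52. 63.] 272
   [ 567. -310.] ang 0.76 [49. 55.] 243
   [ 526. -402.] ang 2.96 [53. 63.] 346
top
   [ 565. -306.] ang 0.65 [40. 49.] 104
   [ 525. -399.] ang 0.40 [45. 54.] 133
   [ 447. -335.] ang 0.56 [40. 54.] 119
   [ 358. -271.] ang 1.58 [40. 56.] 126
   [ 343. -383.] ang 0.16 [41. 57.] 130
scene lid_knob [([519.3, 76.6], 0.84)]
scene pot_rim [([488.2, 274.9], 0.55)]
scene knob_rear_grip [([613.6, -79.6], 0.51)]
top lid_knob [([526.2, 76.6], 0.66)]
top pot_rim [([493.0, 272.7], 0.66)]
top knob_rear_grip [([535.1, 73.8], 0.53), ([615.6, -63.1], 0.45)]
```

View pics/crop1.png

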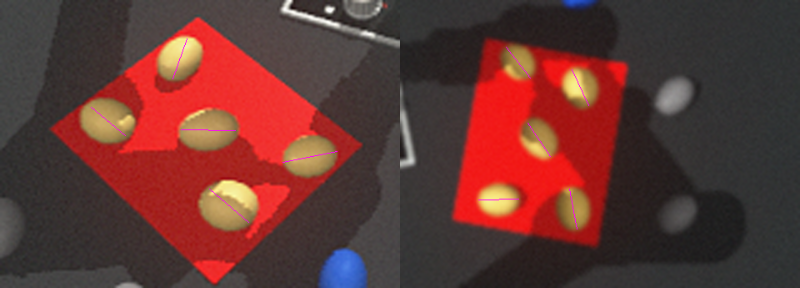

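Run:
```python
from h import *
plan([(359,-273,150,1.68),(359,-273,7,1.68)])
print('back');plan([(359,-273,150,1.68),(496,200,150,1.57),(496,333,150,1.57),(496,333,50,1.57)],start=(359,-273,7,1.68))
```

```text
[-0.492, 1.0, 0.017] [-0.0, 0.0, -0.093] rows 5 -> [469. -50. 154.]
[-1.0, 0.585, 0.017] [-0.0, 0.0, -0.097] rows 5 -> [ 408. -174.  152.]
[-0.913, -0.074, 0.014] [-0.0, 0.0, -0.077] rows 4 -> [ 359. -273.  150.]
  wp (359, -273, 150, 1.68)
[-0.0, 0.001, 1.0] [-0.0, -0.0, -0.0] rows 4 -> [ 359. -273.   30.]
[-0.0, 0.0, 0.192] [-0.0, -0.0, -0.0] rows 2 -> [ 359. -273.    7.]
  wp (359, -273, 7, 1.68)
back
[0.0, 0.0, -1.0] [0.0, 0.0, 0.0] rows 3 -> [ 359. -273.  127.]
[0.0, 0.0, -0.192] [0.0, 0.0, 0.0] rows 2 -> [ 359. -273.  150.]
  wp (359, -273, 150, 1.68)
[1.0, 0.412, 0.0] [0.0, -0.0, 0.005] rows 4 -> [ 395. -148.  150.]
[1.0, 0.376, 0.0] [-0.0, -0.0, 0.004] rows 4 -> [431. -25. 150.]
[1.0, 0.348, 0.0] [-0.0, -0.0, 0.005] rows 4 -> [466.  97. 150.]
[0.854, 0.267, 0.0] [-0.0, -0.0, 0.004] rows 3 -> [496. 200. 150.]
  wp (496, 200, 150, 1.57)
[1.0, -0.004, 0.0] [-0.0, -0.0, -0.0] rows 4 -> [496. 320. 150.]
[0.108, -0.0, 0.0] [-0.0, -0.0, -0.0] rows 2 -> [496. 333. 150.]
  wp (496, 333, 150, 1.57)
[0.0, -0.0, 0.834] [-0.0, -0.0, -0.0] rows 3 -> [496. 333.  50.]
  wp (496, 333, 50, 1.57)
```

Emit:
{"fn": "send_rows", "kwargs": {"offset": [[-0.49,1,0.017],[-0.49,1,0.017],[-0.49,1,0.017],[-0.49,1,0.017],[-0.49,1,0.017]], "delta_rot": [[0,0,-0.093],[0,0,-0.093],[0,0,-0.093],[0,0,-0.093],[0,0,-0.093]], "grip": 0.85}}

```text
time: 11.7
tool_pos: [469.4, -49.9, 154.1]
tcp_rot: [3.142, 0.0, 0.583]
contact_force: [-0.5, 0.3, 0.3]
grip_width: 77.9
finger_force: 0.0
```

Emit:
{"fn": "send_rows", "kwargs": {"offset": [[-1,0.585,0.017],[-1,0.585,0.017],[-1,0.585,0.017],[-1,0.585,0.017],[-1,0.585,0.017]], "delta_rot": [[0,0,-0.097],[0,0,-0.097],[0,0,-0.097],[0,0,-0.097],[0,0,-0.097]]}}

```text
time: 12.32
tool_pos: [408.1, -174.5, 152.0]
tcp_rot: [-3.142, -0.0, 1.191]
contact_force: [0.4, 0.1, -1.3]
grip_width: 78.2
finger_force: 0.0
```

Emit:
{"fn": "send_rows", "kwargs": {"offset": [[-0.913,-0.074,0.014],[-0.913,-0.074,0.014],[-0.913,-0.074,0.014],[-0.913,-0.074,0.014]], "delta_rot": [[0,0,-0.077],[0,0,-0.077],[0,0,-0.077],[0,0,-0.077]]}}

```text
time: 12.82
tool_pos: [359.5, -273.1, 150.3]
tcp_rot: [-3.142, -0.0, 1.673]
contact_force: [-0.1, 0.3, -0.4]
grip_width: 78.2
finger_force: 0.0
```

Run:
```python
from h import *
st(); plan([(359,-273,7,1.68)])
for c in ['scene','top']:
    im=snap(c,c+'p')
    for t,z in [('pot',56)]:
        d=finder.silhouettes(t,c)
        for e in d[:1]:
            m=e['region'].astype(np.uint8);print(c,e['box'],m.sum(),e['confidence'])
    crop=im[85:165,255:345] if c=='scene' else im[165:255,110:250]
    cv2.imwrite(f'pics/pot_{c}.png',cv2.resize(crop[:,:,::-1],None,fx=4,fy=4,interpolation=2))
```

```text
{'time': 12.825, 'joint_positions': [-0.82, 0.266, 1.8, 0.0, 1.076, -0.922], 'tool_pos': [359.541, -273.065, 150.286], 'tcp_rot': [-3.142, -0.0, 1.673], 'contact_force': [-0.134, 0.278, -0.442], 'grip_width': 78.223, 'finger_force': 0.0}
[0.001, -0.004, 1.0] [-0.0, -0.0, -0.001] rows 4 -> [ 359. -273.   30.]
[-0.0, -0.0, 0.194] [-0.0, -0.0, -0.0] rows 2 -> [ 359. -273.    7.]
  wp (359, -273, 7, 1.68)
scene [263.3, 101.5, 332.8, 159.8] 2599 0.7
top [120.4, 179.1, 175.7, 242.7] 2557 0.72
```

View pics/pot_top.png

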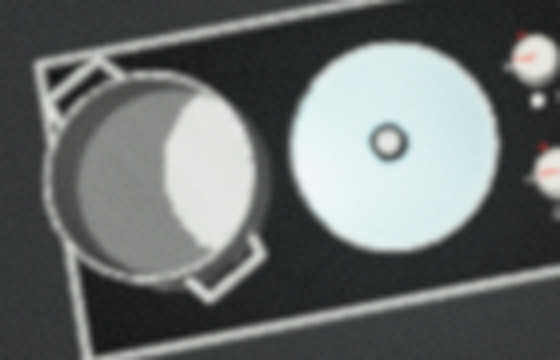

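The crop shows the pot open and empty, with its rim centred near crop pixel (157,177). The lid lies flat on the front zone with its knob at (388,142).

Run:
```python
from h import *
print('rim',ray((148.9,208.9),'top',106)[:2],'lid edge',ray((208.1,201.4),'top',16)[:2],'lid knob',ray((206.6,200.1),'top',64)[:2])
for e in [(45,177),(262,177),(157,70),(157,283)]: print(ray((110+e[0]/4-.4,165+e[1]/4-.4),'top',106)[:2])
```

```text
rim [492.26201232 274.12051301] lid edge [524.50851567  69.62327302] lid knob [525.00453321  70.10962118]
[493.95997512 375.60800702]
[491.02705791 179.40393405]
[589.89005183 275.50154843]
[397.17612603 273.13231714]
```

Emit:
{"fn": "send_rows", "kwargs": {"offset": [[0,0,0.5],[0,0,1],[0,0,1],[0,0,1]], "delta_rot": [[0,0,0],[0,0,0],[0,0,0],[0,0,0]]}}

```text
time: 13.52
tool_pos: [360.6, -273.6, 32.1]
tcp_rot: [3.14, 0.002, 1.678]
contact_force: [-0.2, -0.6, 0.6]
grip_width: 78.0
finger_force: 0.0
```

Emit:
{"fn": "send_rows", "kwargs": {"offset": [[0,0,0.1],[0,0,0.19],[0,0,0.19]], "delta_rot": [[0,0,0],[0,0,0],[0,0,0]]}}

```text
time: 13.9
tool_pos: [359.2, -272.8, 7.4]
tcp_rot: [-3.141, -0.001, 1.677]
contact_force: [1.2, -0.4, 0.3]
grip_width: 77.8
finger_force: 0.0
```

Emit:
{"fn": "send_rows", "kwargs": {"offset": [[0,0,0],[0,0,0],[0,0,0],[0,0,0],[0,0,0]], "delta_rot": [[0,0,0],[0,0,0],[0,0,0],[0,0,0],[0,0,0]], "grip": 0}}

```text
time: 14.52
tool_pos: [359.4, -273.0, 7.7]
tcp_rot: [-3.142, 0.0, 1.678]
contact_force: [-0.9, 0.3, 1.0]
grip_width: 32.9
finger_force: 0.3
```

Emit:
{"fn": "send_rows", "kwargs": {"offset": [[0,0,-0.5],[0,0,-1],[0,0,-1],[0,0,-1]], "delta_rot": [[0,0,0],[0,0,0],[0,0,0],[0,0,0]]}}

```text
time: 15.02
tool_pos: [359.2, -272.7, 127.4]
tcp_rot: [-3.141, -0.0, 1.678]
contact_force: [0.7, -0.4, -0.5]
grip_width: 0.3
finger_force: 0.0
```

Run:
```python
from h import *
st(); S,T=look()
cv2.imwrite('pics/crop2.png',cv2.resize(np.hstack([S[205:320,100:260],T[165:280,260:420]])[:,:,::-1],(800,288),interpolation=2))
```

```text
{'time': 15.025, 'joint_positions': [-0.82, 0.294, 1.833, -0.0, 1.014, -0.926], 'tool_pos': [359.172, -272.681, 127.386], 'tcp_rot': [-3.141, -0.0, 1.678], 'contact_force': [0.746, -0.442, -0.478], 'grip_width': 0.257, 'finger_force': 0.0}
scene
   [ 360. -275.] ang 1.97 [47. 65.] 218
   [ 345. -385.] ang 2.92 [51. 68.] 286
   [ 450. -337.] ang 0.66 [52. 63.] 277
   [ 566. -309.] ang 0.88 [51. 56.] 258
   [ 525. -402.] ang 2.92 [53. 63.] 340
top
   [ 565. -305.] ang 0.64 [42. 53.] 121
   [ 524. -399.] ang 0.28 [46. 57.] 140
   [ 447. -338.] ang 0.35 [36. 59.] 115
```

View pics/crop2.png

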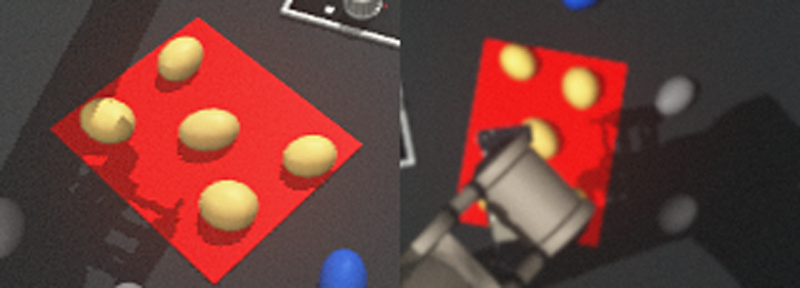

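The potato at scene crop pixel (107,120) has not moved, so the fingers slid up over its dome. I'll grip it again lower, with the finger ends at the mat.

Emit:
{"fn": "send_rows", "kwargs": {"offset": [[0,0,0],[0,0,0],[0,0,0],[0,0,0],[0,0,0],[0,0,0],[0,0,0],[0,0,0]], "delta_rot": [[0,0,0],[0,0,0],[0,0,0],[0,0,0],[0,0,0],[0,0,0],[0,0,0],[0,0,0]], "grip": 0.85}}

```text
time: 16.12
tool_pos: [359.5, -273.0, 127.7]
tcp_rot: [3.142, 0.0, 1.678]
contact_force: [-0.3, -0.7, -0.4]
grip_width: 75.2
finger_force: 0.0
```

Emit:
{"fn": "send_rows", "kwargs": {"offset": [[0,0,0.5],[0,0,0.9],[0,0,0.98],[0,0,1],[0,0,1],[0,0,1]], "delta_rot": [[0,0,0],[0,0,0],[0,0,0],[0,0,0],[0,0,0],[0,0,0]]}}

```text
time: 16.88
tool_pos: [360.2, -273.8, 9.0]
tcp_rot: [3.14, 0.002, 1.678]
contact_force: [-0.3, -0.5, -0.1]
grip_width: 77.9
finger_force: 0.0
```

Emit:
{"fn": "send_rows", "kwargs": {"offset": [[0,0,0.01],[0,0,0.02],[0,0,0.022],[0,0,0.022]], "delta_rot": [[0,0,0],[0,0,0],[0,0,0],[0,0,0]]}}

```text
time: 17.38
tool_pos: [359.4, -273.0, 5.0]
tcp_rot: [-3.142, -0.0, 1.678]
contact_force: [0.4, 0.4, -0.1]
grip_width: 77.8
finger_force: 0.0
```

Emit:
{"fn": "send_rows", "kwargs": {"offset": [[0,0,0],[0,0,0],[0,0,0]], "delta_rot": [[0,0,0],[0,0,0],[0,0,0]], "grip": 0.3}}

```text
time: 17.75
tool_pos: [359.5, -273.0, 5.0]
tcp_rot: [-3.142, 0.0, 1.678]
contact_force: [0.4, -0.1, -0.1]
grip_width: 52.4
finger_force: 0.0
```

Emit:
{"fn": "send_rows", "kwargs": {"offset": [[0,0,0],[0,0,0]], "delta_rot": [[0,0,0],[0,0,0]]}}

```text
time: 18.0
tool_pos: [359.4, -273.1, 5.3]
tcp_rot: [-3.142, 0.0, 1.678]
contact_force: [-2.5, 2.2, 14.5]
grip_width: 33.8
finger_force: 25.4
```

Emit:
{"fn": "send_rows", "kwargs": {"offset": [[0,0,0],[0,0,0],[0,0,0]], "delta_rot": [[0,0,0],[0,0,0],[0,0,0]]}}

```text
time: 18.38
tool_pos: [359.5, -273.2, 6.1]
tcp_rot: [3.141, 0.001, 1.678]
contact_force: [-3.3, 1.7, 14.8]
grip_width: 32.1
finger_force: 25.5
```

Run:
```python
from h import *
st(); S=snap('scene')
print(proj([359,-273,17],'scene'))
cv2.imwrite('pics/crop3.png',cv2.resize(S[170:270,100:240][:,:,::-1],None,fx=5.5,fy=5.5,interpolation=2))
```

```text
{'time': 18.375, 'joint_positions': [-0.82, 0.493, 1.96, -0.0, 0.687, -0.926], 'tool_pos': [359.519, -273.188, 6.14], 'tcp_rot': [3.141, 0.001, 1.678], 'contact_force': [-3.329, 1.679, 14.832], 'grip_width': 32.109, 'finger_force': 25.502}
[171.68081384 227.39133826]
```

View pics/crop3.png

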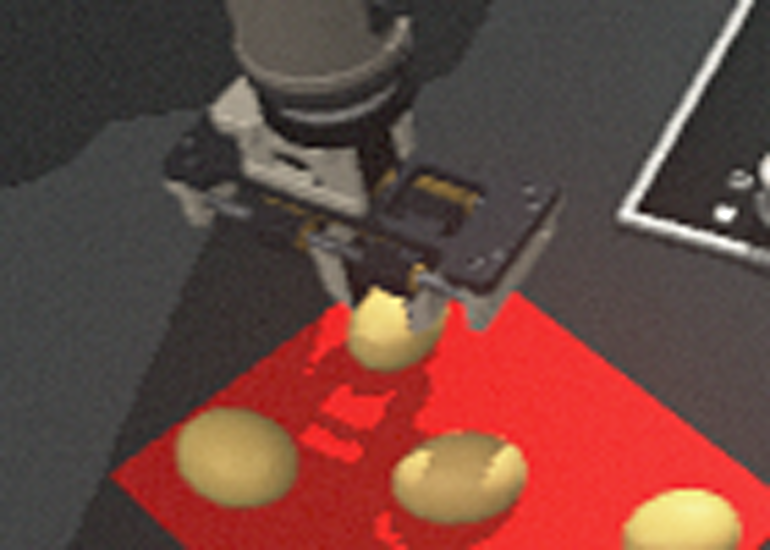

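The picture shows the fingers around the potato, with the right finger's tip at about crop (430,330). The potato reaches to (395,370), so the grip seems to sit toward one end.

Run:
```python
from h import *
f=lambda u,v,z:np.round(ray((100+u/5.5-.4,170+v/5.5-.4),'scene',z)[:2],1)
print('tip R',f(425,333,6),f(425,333,20),'tip big R',f(475,330,6),'tip L',f(340,300,6))
print('pot bottom edge',f(395,370,10),'left',f(348,335,14),'right',f(447,318,14))
yaw=1.678;y=np.array([-np.sin(yaw),np.cos(yaw)])
for s in (16,-16,30,-30):
    for z in (6,25):print(s,z,np.round((proj([359.5+s*y[0],-273.2+s*y[1],z],'scene')-[99.6,169.6])*5.5,0))
print((proj([359.5,-273.2,17],'scene')-[99.6,169.6])*5.5)
```

```text
tip R [ 372.  -267.5] [ 380.4 -275. ] tip big R [ 394.2 -252.3] tip L [ 317.7 -273. ]
pot bottom edge [ 375.9 -297.3] left [ 342.  -293.6] right [ 380.8 -257.8]
16 6 [375. 321.]
16 25 [369. 300.]
-16 6 [425. 341.]
-16 25 [420. 319.]
30 6 [353. 313.]
30 25 [347. 291.]
-30 6 [448. 349.]
-30 25 [443. 328.]
[396.94534341 318.47859673]
```

Emit:
{"fn": "send_rows", "kwargs": {"offset": [[0,0,-0.03],[0,0,-0.05]], "delta_rot": [[0,0,0],[0,0,0]]}}

```text
time: 18.68
tool_pos: [359.5, -273.1, 11.2]
tcp_rot: [3.141, 0.0, 1.678]
contact_force: [-0.3, 0.3, -0.8]
grip_width: 27.8
finger_force: 0.0
```

Emit:
{"fn": "send_rows", "kwargs": {"offset": [[0,0,-0.05],[0,0,-0.1]], "delta_rot": [[0,0,0],[0,0,0]]}}

```text
time: 18.92
tool_pos: [359.5, -273.0, 23.3]
tcp_rot: [-3.141, -0.0, 1.678]
contact_force: [-0.4, -0.8, -0.5]
grip_width: 27.8
finger_force: 0.0
```

Emit:
{"fn": "send_rows", "kwargs": {"offset": [[0,0,-0.1],[0,0,-0.1]], "delta_rot": [[0,0,0],[0,0,0]]}}

```text
time: 19.18
tool_pos: [360.0, -273.6, 36.1]
tcp_rot: [3.14, 0.002, 1.678]
contact_force: [0.3, 0.0, -0.1]
grip_width: 27.3
finger_force: 0.0
```

Emit:
{"fn": "send_rows", "kwargs": {"offset": [[0,0,-0.2],[0,0,-0.4],[0,0,-0.6],[0,0,-0.8]], "delta_rot": [[0,0,0],[0,0,0],[0,0,0],[0,0,0]]}}

```text
time: 19.68
tool_pos: [359.3, -272.9, 131.7]
tcp_rot: [-3.141, -0.0, 1.678]
contact_force: [1.4, -0.2, 0.6]
grip_width: 27.5
finger_force: 0.0
```

Run:
```python
from h import *
st(); S,T=look()
cv2.imwrite('pics/crop4.png',cv2.resize(S[170:270,100:240][:,:,::-1],None,fx=5.5,fy=5.5,interpolation=2))
```

```text
{'time': 19.675, 'joint_positions': [-0.82, 0.289, 1.827, -0.0, 1.026, -0.926], 'tool_pos': [359.34, -272.856, 131.707], 'tcp_rot': [-3.141, -0.0, 1.678], 'contact_force': [1.373, -0.173, 0.567], 'grip_width': 27.492, 'finger_force': 0.0}
scene
   [ 360. -275.] ang 1.98 [48. 65.] 219
   [ 345. -385.] ang 2.94 [51. 68.] 284
   [ 449. -337.] ang 0.66 [52. 64.] 270
   [ 566. -309.] ang 0.96 [51. 55.] 257
   [ 525. -402.] ang 2.94 [53. 63.] 341
top
   [ 565. -305.] ang 0.62 [43. 53.] 120
   [ 524. -399.] ang 0.25 [46. 56.] 139
   [ 446. -339.] ang 0.28 [34. 57.] 104
```

View pics/crop4.png

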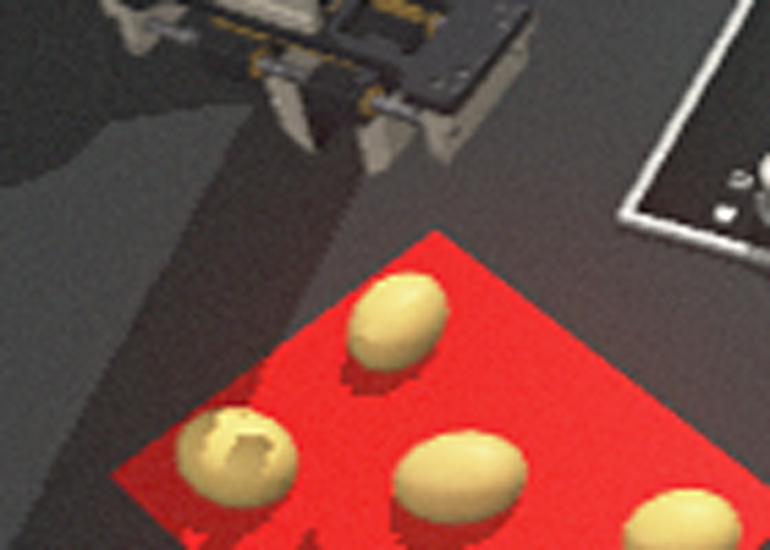

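The picture shows the potato unmoved at crop (398,320), and the finger tips at about (318,152) and (375,170).

Run:
```python
from h import *
yaw=1.678;y=np.array([-np.sin(yaw),np.cos(yaw)])
for s in (13.7,-13.7):
    for z in (131.7,140,150,160,198):print(s,z,np.round((proj([359.3+s*y[0],-272.9+s*y[1],z],'scene')-[99.6,169.6])*5.5,0))
# potato extremes along closing axis in clear view
S=snap('scene')
for z in (10,17,25):
  for p,g,w,n in potatoes(S,'scene',z,show=False)[:1]: print(z,np.round(p,1),g,w)
```

```text
13.7 131.7 [338. 169.]
13.7 140 [335. 158.]
13.7 150 [331. 144.]
13.7 160 [328. 131.]
13.7 198 [313.  77.]
-13.7 131.7 [384. 186.]
-13.7 140 [382. 175.]
-13.7 150 [378. 161.]
-13.7 160 [375. 148.]
-13.7 198 [362.  94.]
10 [ 356.  -270.9] 1.9661158735806687 [47.6953404 65.2897337]
17 [ 360.3 -274.6] 1.9661158735806679 [47.33685519 64.79900645]Traceback (most recent call last):
  File "<stdin>", line 8, in <module>
  File "h.py", line 35, in potatoes
    q=np.array([ray((x,y),cam,z)[:2] for x,y in zip(xs,ys)]);w,v=np.linalg.eigh(np.cov(q.T))
                ~~~^^^^^^^^^^^^^
  File "h.py", line 9, in ray
    c=optics.get_calibration(cam);T=np.array(c['world_from_camera'])
ValueError: time passes only in moves, steps and waits
```

Emit:
{"fn": "send_rows", "kwargs": {"offset": [[0,0,0],[0,0,0.3],[0,0,0.6],[0,0,0.8],[0,0,1],[0,0,1]], "delta_rot": [[0,0,0],[0,0,0],[0,0,0],[0,0,0],[0,0,0],[0,0,0]], "grip": 0.85}}

```text
time: 20.58
tool_pos: [358.0, -271.5, 8.9]
tcp_rot: [-3.138, -0.005, 1.678]
contact_force: [0.9, -0.1, -0.4]
grip_width: 77.6
finger_force: 0.0
```

Emit:
{"fn": "send_rows", "kwargs": {"offset": [[0,0,0.03],[0,0,0.06],[0,0,0.06]], "delta_rot": [[0,0,0],[0,0,0],[0,0,0]]}}

```text
time: 20.95
tool_pos: [359.6, -273.1, 4.1]
tcp_rot: [3.141, 0.001, 1.678]
contact_force: [-0.4, -0.5, -0.1]
grip_width: 78.4
finger_force: 0.0
```

Emit:
{"fn": "send_rows", "kwargs": {"offset": [[0,0,0.008],[0,0,0.016],[0,0,0.016]], "delta_rot": [[0,0,0],[0,0,0],[0,0,0]]}}

```text
time: 21.32
tool_pos: [359.5, -273.0, 1.9]
tcp_rot: [-3.142, 0.0, 1.678]
contact_force: [-0.8, 0.3, 0.1]
grip_width: 77.9
finger_force: 0.0
```

The tool reads below the mat's surface with no contact, so the finger ends are really higher than the reading. I'll probe further down.

Emit:
{"fn": "send_rows", "kwargs": {"offset": [[0,0,0.008],[0,0,0.016],[0,0,0.016]], "delta_rot": [[0,0,0],[0,0,0],[0,0,0]]}}

```text
time: 21.7
tool_pos: [359.4, -273.0, -0.1]
tcp_rot: [-3.141, -0.0, 1.678]
contact_force: [0.9, 0.0, 0.8]
grip_width: 78.0
finger_force: 0.0
```

Emit:
{"fn": "send_rows", "kwargs": {"offset": [[0,0,0.008],[0,0,0.016],[0,0,0.016]], "delta_rot": [[0,0,0],[0,0,0],[0,0,0]]}}

```text
time: 22.08
tool_pos: [359.4, -273.0, -2.1]
tcp_rot: [-3.141, -0.0, 1.678]
contact_force: [-0.7, 0.2, 0.6]
grip_width: 78.2
finger_force: 0.0
```

Emit:
{"fn": "send_rows", "kwargs": {"offset": [[0,0,0.008],[0,0,0.016],[0,0,0.016]], "delta_rot": [[0,0,0],[0,0,0],[0,0,0]]}}

```text
time: 22.45
tool_pos: [359.4, -273.0, -4.0]
tcp_rot: [-3.141, -0.0, 1.678]
contact_force: [-0.5, 0.2, -0.6]
grip_width: 77.8
finger_force: 0.0
```

Emit:
{"fn": "send_rows", "kwargs": {"offset": [[0,0,0],[0,0,0],[0,0,0],[0,0,0],[0,0,0]], "delta_rot": [[0,0,0],[0,0,0],[0,0,0],[0,0,0],[0,0,0]], "grip": 0.2}}

```text
time: 23.08
tool_pos: [359.4, -273.0, -3.9]
tcp_rot: [-3.142, 0.0, 1.678]
contact_force: [0.2, -0.2, 0.5]
grip_width: 45.1
finger_force: 30.0
```

Emit:
{"fn": "send_rows", "kwargs": {"offset": [[0,0,0],[0,0,0]], "delta_rot": [[0,0,0],[0,0,0]]}}

```text
time: 23.32
tool_pos: [359.5, -273.0, -3.9]
tcp_rot: [-3.142, 0.0, 1.678]
contact_force: [1.2, -1.0, -1.0]
grip_width: 45.4
finger_force: 28.6
```

It's gripped: 45 mm wide at 30 N with no upward push. The true finger height is about 9 mm above the reading. I'll lift the potato and carry it to the pot.

Emit:
{"fn": "send_rows", "kwargs": {"offset": [[0,0,-0.2],[0,0,-0.6],[0,0,-1],[0,0,-1]], "delta_rot": [[0,0,0],[0,0,0],[0,0,0],[0,0,0]]}}

```text
time: 23.82
tool_pos: [361.1, -274.7, 119.3]
tcp_rot: [3.137, 0.006, 1.678]
contact_force: [0.0, 0.0, -1.6]
grip_width: 45.2
finger_force: 28.5
```

```bash
sed -i 's/^from scipy.spatial/import functools\n_C={c:optics.get_calibration(c) for c in ("scene","top")}\nfrom scipy.spatial/; s/c=optics.get_calibration(cam)/c=_C[cam]/' h.py
python3 - <<'E'
from h import *
st();plan([(495,200,146,1.57),(495,321,146,1.57),(495,321,40,1.57)])
E
```

```text
{'time': 23.825, 'joint_positions': [-0.819, 0.306, 1.844, 0.0, 0.984, -0.926], 'tool_pos': [361.132, -274.671, 119.257], 'tcp_rot': [3.137, 0.006, 1.678], 'contact_force': [0.026, 0.022, -1.56], 'grip_width': 45.201, 'finger_force': 28.544}
[1.0, 0.402, -0.063] [0.0, 0.0, 0.004] rows 4 -> [ 396. -150.  126.]
[1.0, 0.373, -0.062] [0.0, 0.0, 0.005] rows 4 -> [431. -27. 133.]
[1.0, 0.338, -0.061] [0.0, 0.0, 0.004] rows 4 -> [465.  95. 140.]
[0.868, 0.268, -0.053] [0.001, 0.001, 0.004] rows 3 -> [495. 200. 146.]
  wp (495, 200, 146, 1.57)
[1.0, 0.001, 0.0] [-0.0, -0.0, 0.0] rows 4 -> [495. 320. 146.]
[0.008, -0.0, 0.0] [-0.0, -0.0, 0.0] rows 2 -> [495. 321. 146.]
  wp (495, 321, 146, 1.57)
[-0.0, 0.001, 0.884] [-0.0, -0.0, 0.0] rows 3 -> [495. 321.  40.]
  wp (495, 321, 40, 1.57)
```

Emit:
{"fn": "send_rows", "kwargs": {"offset": [[0.5,0.2,-0.06],[1,0.4,-0.06],[1,0.4,-0.06],[1,0.4,-0.06]], "delta_rot": [[0,0,0.004],[0,0,0.004],[0,0,0.004],[0,0,0.004]]}}

```text
time: 24.32
tool_pos: [394.1, -148.3, 122.5]
tcp_rot: [-3.14, -0.0, 1.654]
contact_force: [-0.5, -0.0, -0.4]
grip_width: 45.3
finger_force: 28.5
```

Emit:
{"fn": "send_rows", "kwargs": {"offset": [[1,0.373,-0.06],[1,0.373,-0.06],[1,0.373,-0.06]], "delta_rot": [[0,0,0.005],[0,0,0.005],[0,0,0.005]]}}

```text
time: 24.7
tool_pos: [429.8, -23.5, 130.2]
tcp_rot: [-3.142, -0.0, 1.624]
contact_force: [0.2, -0.0, -0.9]
grip_width: 45.4
finger_force: 28.5
```

Emit:
{"fn": "send_rows", "kwargs": {"offset": [[1,0.338,-0.06],[1,0.338,-0.06],[1,0.338,-0.06]], "delta_rot": [[0,0,0.004],[0,0,0.004],[0,0,0.004]]}}

```text
time: 25.08
tool_pos: [464.9, 97.8, 137.4]
tcp_rot: [3.141, -0.0, 1.599]
contact_force: [-0.9, -0.0, 0.0]
grip_width: 30.9
finger_force: 0.0
```

Emit:
{"fn": "send_rows", "kwargs": {"offset": [[0.868,0.268,-0.053],[0.868,0.268,-0.053],[0.868,0.268,-0.053]], "delta_rot": [[0,0,0.004],[0,0,0.004],[0,0,0.004]]}}

```text
time: 25.45
tool_pos: [494.5, 201.2, 143.5]
tcp_rot: [3.141, 0.0, 1.571]
contact_force: [-0.2, -0.4, -0.3]
grip_width: 18.2
finger_force: 0.0
```

Emit:
{"fn": "send_rows", "kwargs": {"offset": [[0.5,0,0],[1,0,0],[1,0,0],[1,0,0]], "delta_rot": [[0,0,0],[0,0,0],[0,0,0],[0,0,0]]}}

```text
time: 25.95
tool_pos: [493.7, 318.8, 143.4]
tcp_rot: [-3.14, 0.002, 1.569]
contact_force: [-0.1, 0.5, -0.1]
grip_width: 18.5
finger_force: 0.0
```

Emit:
{"fn": "send_rows", "kwargs": {"offset": [[0,0,0.4],[0,0,0.88],[0,0,0.88],[0,0,0.88]], "delta_rot": [[0,0,0],[0,0,0],[0,0,0],[0,0,0]]}}

```text
time: 26.45
tool_pos: [494.9, 320.6, 40.4]
tcp_rot: [3.139, -0.001, 1.569]
contact_force: [-0.2, 0.6, 1.0]
grip_width: 18.5
finger_force: 0.0
```

The grip slackened on the way and the potato fell, at about (440,0). I'll back out and look for it.

Emit:
{"fn": "send_rows", "kwargs": {"offset": [[0,0,-0.5],[0,0,-1],[0,0,-1],[0,0,-1]], "delta_rot": [[0,0,0],[0,0,0],[0,0,0],[0,0,0]], "grip": 0.85}}

```text
time: 26.95
tool_pos: [493.8, 321.3, 160.6]
tcp_rot: [3.138, -0.001, 1.57]
contact_force: [-0.2, -0.1, -0.5]
grip_width: 53.9
finger_force: 0.0
```

Run:
```python
from h import *
st(); S,T=look()
cv2.imwrite('pics/s5.png',cv2.resize(S[100:340,80:400][:,:,::-1],(800,600),interpolation=2))
```

```text
{'time': 26.95, 'joint_positions': [0.447, 0.493, 1.412, -0.0, 1.233, 0.447], 'tool_pos': [493.788, 321.341, 160.622], 'tcp_rot': [3.138, -0.001, 1.57], 'contact_force': [-0.206, -0.098, -0.493], 'grip_width': 53.857, 'finger_force': 0.0}
scene
   [441. 155.] ang 1.31 [54. 66.] 147
   [ 345. -385.] ang 2.94 [49. 68.] 278
   [ 450. -337.] ang 0.63 [53. 64.] 288
   [ 566. -309.] ang 0.91 [51. 56.] 259
   [ 525. -402.] ang 2.93 [54. 63.] 341
top
   [ 565. -305.] ang 0.65 [42. 54.] 120
   [ 524. -399.] ang 0.28 [46. 57.] 140
   [ 448. -334.] ang 0.66 [42. 61.] 140
   [444. 148.] ang 0.93 [44. 58.] 139
   [ 343. -383.] ang 0.13 [41. 56.] 130
```

View pics/s5.png

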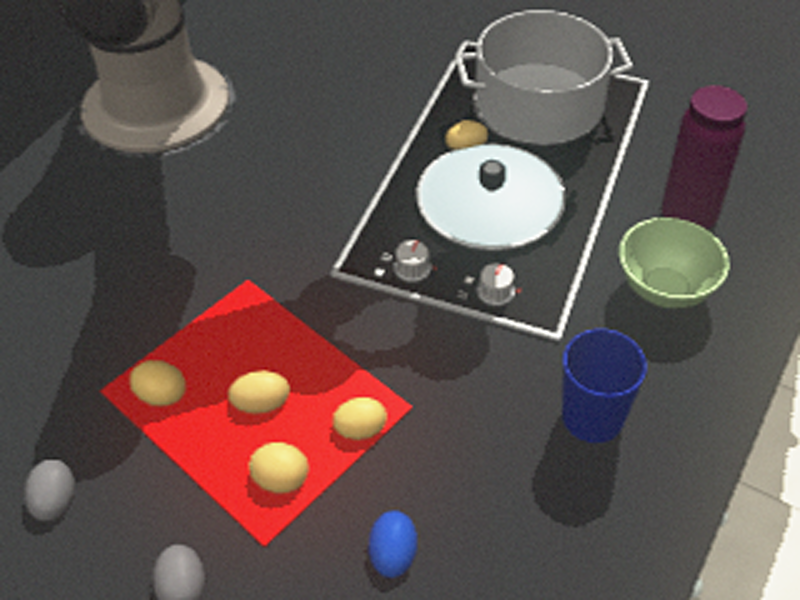

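The fallen potato lies on the glass against the lid's edge, near (443,150). The lid blocks a finger there, so I'll first shift the lid about 60 mm toward +x.

Run:
```python
from h import *
plan([(527,71,145,1.57),(527,71,32,1.57)])
```

```text
[-1.0, 0.137, 0.054] [-0.0, 0.0, 0.0] rows 4 -> [509. 201. 152.]
[-1.0, 0.137, 0.053] [-0.0, 0.0, 0.0] rows 4 -> [526.  81. 146.]
[-0.084, 0.011, 0.005] [-0.0, 0.0, 0.0] rows 2 -> [527.  71. 145.]
  wp (527, 71, 145, 1.57)
[0.001, 0.001, 0.941] [-0.0, 0.0, 0.0] rows 3 -> [527.  71.  32.]
  wp (527, 71, 32, 1.57)
```

Emit:
{"fn": "send_rows", "kwargs": {"offset": [[-1,0.137,0.05],[-1,0.137,0.05],[-1,0.137,0.05],[-1,0.137,0.05]], "delta_rot": [[0,0,0],[0,0,0],[0,0,0],[0,0,0]]}}

```text
time: 27.55
tool_pos: [509.4, 201.6, 151.9]
tcp_rot: [-3.14, -0.0, 1.57]
contact_force: [0.9, 0.8, -0.4]
grip_width: 77.9
finger_force: 0.0
```

Emit:
{"fn": "send_rows", "kwargs": {"offset": [[-1,0.14,0.05],[-1,0.14,0.05],[-1,0.14,0.05],[-1,0.14,0.05]], "delta_rot": [[0,0,0],[0,0,0],[0,0,0],[0,0,0]]}}

```text
time: 28.05
tool_pos: [526.3, 82.9, 146.3]
tcp_rot: [-3.141, -0.001, 1.572]
contact_force: [-0.5, -0.8, -0.2]
grip_width: 78.2
finger_force: 0.0
```

Emit:
{"fn": "send_rows", "kwargs": {"offset": [[-0.08,0.01,0.4],[-0.08,0.01,0.8],[-0.08,0.01,0.95],[-0.08,0.01,0.95]], "delta_rot": [[0,0,0],[0,0,0],[0,0,0],[0,0,0]]}}

```text
time: 28.55
tool_pos: [526.4, 73.9, 31.1]
tcp_rot: [-3.138, -0.0, 1.574]
contact_force: [0.4, 0.6, 0.4]
grip_width: 78.1
finger_force: 0.0
```

Emit:
{"fn": "send_rows", "kwargs": {"offset": [[0,0,0],[0,0,0],[0,0,0],[0,0,0],[0,0,0],[0,0,0],[0,0,0]], "delta_rot": [[0,0,0],[0,0,0],[0,0,0],[0,0,0],[0,0,0],[0,0,0],[0,0,0]], "grip": 0}}

```text
time: 29.42
tool_pos: [527.3, 71.8, 32.6]
tcp_rot: [-3.141, 0.0, 1.571]
contact_force: [-3.2, -0.6, 5.8]
grip_width: 34.7
finger_force: 30.0
```

Emit:
{"fn": "send_rows", "kwargs": {"offset": [[0,0,-0.08],[0,0,-0.16],[0,0,-0.16]], "delta_rot": [[0,0,0],[0,0,0],[0,0,0]]}}

```text
time: 29.8
tool_pos: [528.6, 71.9, 52.6]
tcp_rot: [3.139, 0.0, 1.571]
contact_force: [1.2, -1.3, -3.5]
grip_width: 34.8
finger_force: 30.0
```

Emit:
{"fn": "send_rows", "kwargs": {"offset": [[0.06,0.26,0],[0.12,0.52,0],[0.12,0.52,0],[0.12,0.52,0]], "delta_rot": [[0,0,0],[0,0,0],[0,0,0],[0,0,0]]}}

```text
time: 30.3
tool_pos: [589.0, 86.3, 51.0]
tcp_rot: [-3.14, 0.0, 1.571]
contact_force: [-1.8, -0.6, -3.9]
grip_width: 35.2
finger_force: 30.0
```

Emit:
{"fn": "send_rows", "kwargs": {"offset": [[0,0,0.06],[0,0,0.12],[0,0,0.155],[0,0,0.16],[0,0,0.16]], "delta_rot": [[0,0,0],[0,0,0],[0,0,0],[0,0,0],[0,0,0]]}}

```text
time: 30.92
tool_pos: [589.8, 86.2, 32.7]
tcp_rot: [-3.141, 0.0, 1.571]
contact_force: [-3.2, -0.0, 1.5]
grip_width: 34.5
finger_force: 30.0
```

Emit:
{"fn": "send_rows", "kwargs": {"offset": [[0,0,0],[0,0,0],[0,0,0],[0,0,0]], "delta_rot": [[0,0,0],[0,0,0],[0,0,0],[0,0,0]], "grip": 0.8}}

```text
time: 31.42
tool_pos: [590.2, 86.3, 32.5]
tcp_rot: [3.141, 0.0, 1.571]
contact_force: [-0.9, 0.9, 0.2]
grip_width: 69.7
finger_force: 0.0
```

Emit:
{"fn": "send_rows", "kwargs": {"offset": [[0,0,-0.5],[0,0,-1],[0,0,-1],[0,0,-1]], "delta_rot": [[0,0,0],[0,0,0],[0,0,0],[0,0,0]]}}

```text
time: 31.92
tool_pos: [589.7, 86.3, 152.1]
tcp_rot: [-3.141, 0.0, 1.571]
contact_force: [-0.1, 0.1, -0.1]
grip_width: 73.2
finger_force: 0.0
```

Run:
```python
from h import *
st(); S,T=look()
for c in ['scene','top']:
  for t,z in [('lid_knob',52),('pot_rim',106)]:
    print(c,t,[(np.round(ray(d['uv'],c,z)[:2],1).tolist(),round(d['confidence'],2)) for d in finder.pinpoint(t,c)][:2])
cv2.imwrite('pics/s6.png',np.hstack([cv2.resize(S[105:185,230:350][:,:,::-1],(480,320),interpolation=2),cv2.resize(T[170:250,110:190][:,:,::-1],(320,320),interpolation=2)]))
```

```text
{'time': 31.925, 'joint_positions': [0.017, 0.515, 1.399, -0.0, 1.228, 0.017], 'tool_pos': [589.689, 86.311, 152.09], 'tcp_rot': [-3.141, 0.0, 1.571], 'contact_force': [-0.139, 0.143, -0.107], 'grip_width': 73.199, 'finger_force': 0.0}
scene
   [518. 427.] ang 0.04 [18. 59.] 29
   [449. 141.] ang 1.63 [56. 67.] 161
   [ 345. -385.] ang 2.94 [49. 68.] 279
   [ 450. -337.] ang 0.58 [54. 63.] 287
   [ 567. -310.] ang 0.81 [49. 55.] 247
   [ 526. -402.] ang 2.98 [52. 63.] 335
top
   [ 565. -306.] ang 0.81 [38. 53.] 106
   [ 525. -400.] ang 0.29 [42. 54.] 124
   [ 448. -333.] ang 0.71 [40. 60.] 133
   [ 342. -383.] ang 0.13 [41. 57.] 132
scene lid_knob [([586.5, 82.2], 0.69)]
scene pot_rim [([490.4, 260.2], 0.83)]
top lid_knob [([589.5, 89.6], 0.91), ([486.4, 282.5], 0.3)]
top pot_rim [([478.5, 275.0], 0.59)]
```

View pics/s6.png

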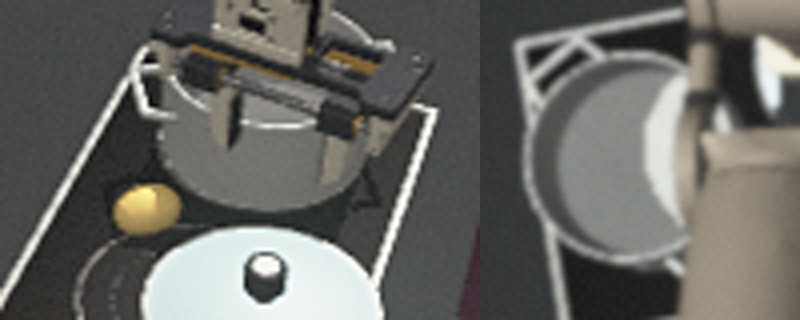

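The potato now lies clear at scene crop (147,210), but the pot's handle loop overhangs beside it. An upright gripper body would hit the handle, so I'll lean the tool 25° away from the pot about the closing axis.

```bash
sed -i "s/rt=R.from_euler('xyz',\[np.pi,0,w\[3\]\])/rt=R.from_euler('xyz',[np.pi,0,w[3]])*R.from_rotvec([0,(w[4] if len(w)>4 else 0),0])/" h.py
python3 - <<'E'
from h import *
st();plan([(500,120,152,1.57),(447,150,120,1.57,.436),(447,150,1,1.57,.436)])
E
```

```text
{'time': 32.225, 'joint_positions': [0.017, 0.517, 1.398, -0.0, 1.229, 0.017], 'tool_pos': [589.607, 86.285, 151.296], 'tcp_rot': [-3.14, 0.0, 1.571], 'contact_force': [0.61, -0.211, 0.399], 'grip_width': 73.334, 'finger_force': 0.0}
[0.281, -0.747, -0.004] [-0.0, 0.0, 0.0] rows 3 -> [500. 120. 152.]
  wp (500, 120, 152, 1.57)
[0.25, -0.441, 0.267] [-0.0, 0.069, 0.0] rows 4 -> [447. 150. 120.]
  wp (447, 150, 120, 1.57, 0.436)
[-0.417, 0.002, 0.9] [-0.0, 0.0, -0.0] rows 3 -> [447. 150.   1.]
  wp (447, 150, 1, 1.57, 0.436)
```

Emit:
{"fn": "send_rows", "kwargs": {"offset": [[0.28,-0.747,0],[0.28,-0.747,0],[0.28,-0.747,0]], "delta_rot": [[0,0,0],[0,0,0],[0,0,0]], "grip": 0.74}}

```text
time: 32.6
tool_pos: [498.5, 120.7, 152.3]
tcp_rot: [-3.14, 0.0, 1.572]
contact_force: [-0.1, -0.5, 0.7]
grip_width: 67.8
finger_force: 0.0
```

Emit:
{"fn": "send_rows", "kwargs": {"offset": [[0.25,-0.44,0.267],[0.25,-0.44,0.267],[0.25,-0.44,0.267],[0.25,-0.44,0.267],[0.25,-0.44,0.267]], "delta_rot": [[0,0.069,0],[0,0.069,0],[0,0.069,0],[0,0.069,0],[0,0.069,0]]}}

```text
time: 33.22
tool_pos: [448.3, 149.7, 120.4]
tcp_rot: [3.141, -0.432, 1.571]
contact_force: [-0.9, -0.4, 0.7]
grip_width: 68.0
finger_force: 0.0
```

Emit:
{"fn": "send_rows", "kwargs": {"offset": [[-0.15,0,0.3],[-0.28,0,0.6],[-0.35,0,0.75],[-0.35,0,0.75]], "delta_rot": [[0,0,0],[0,0,0],[0,0,0],[0,0,0]]}}

```text
time: 33.72
tool_pos: [447.0, 150.3, 20.2]
tcp_rot: [-3.139, -0.433, 1.571]
contact_force: [-0.0, -0.0, -0.0]
grip_width: 68.0
finger_force: 0.0
```

Emit:
{"fn": "send_rows", "kwargs": {"offset": [[-0.04,0,0.08],[-0.067,0,0.15],[-0.067,0,0.15]], "delta_rot": [[0,0,0],[0,0,0],[0,0,0]]}}

```text
time: 34.1
tool_pos: [447.4, 150.0, 1.1]
tcp_rot: [-3.141, -0.433, 1.571]
contact_force: [0.4, -0.4, 0.1]
grip_width: 68.1
finger_force: 0.0
```

Emit:
{"fn": "send_rows", "kwargs": {"offset": [[0,0,0],[0,0,0],[0,0,0],[0,0,0],[0,0,0]], "delta_rot": [[0,0,0],[0,0,0],[0,0,0],[0,0,0],[0,0,0]], "grip": 0.2}}

```text
time: 34.72
tool_pos: [447.7, 149.8, 1.5]
tcp_rot: [3.141, -0.433, 1.571]
contact_force: [-0.2, -0.3, 0.7]
grip_width: 48.3
finger_force: 27.9
```

Emit:
{"fn": "send_rows", "kwargs": {"offset": [[0,0,0],[0,0,0]], "delta_rot": [[0,0,0],[0,0,0]]}}

```text
time: 34.98
tool_pos: [447.7, 149.8, 1.4]
tcp_rot: [3.141, -0.433, 1.571]
contact_force: [0.0, -0.6, 0.5]
grip_width: 48.0
finger_force: 28.1
```

Emit:
{"fn": "send_rows", "kwargs": {"offset": [[0.1,0,-0.23],[0.25,0,-0.54],[0.42,0,-0.9],[0.42,0,-0.9]], "delta_rot": [[0,0,0],[0,0,0],[0,0,0],[0,0,0]]}}

```text
time: 35.48
tool_pos: [449.5, 150.1, 123.3]
tcp_rot: [3.134, -0.433, 1.574]
contact_force: [-0.1, 0.7, -1.1]
grip_width: 48.2
finger_force: 27.5
```

Run:
```python
from h import *
st();plan([(447,150,160,1.57),(495,322,150,1.57),(495,322,42,1.57)])
```

```text
{'time': 35.475, 'joint_positions': [-0.155, 0.339, 1.887, 0.503, 1.039, -0.442], 'tool_pos': [449.51, 150.097, 123.289], 'tcp_rot': [3.134, -0.433, 1.574], 'contact_force': [-0.095, 0.655, -1.059], 'grip_width': 48.154, 'finger_force': 27.526}
[0.128, -0.019, -0.278] [0.001, -0.069, 0.0] rows 4 -> [447. 150. 160.]
  wp (447, 150, 160, 1.57)
[1.0, 0.281, 0.057] [0.0, 0.0, 0.0] rows 4 -> [481. 270. 153.]
[0.432, 0.121, 0.025] [0.0, 0.0, 0.0] rows 2 -> [495. 322. 150.]
  wp (495, 322, 150, 1.57)
[0.001, -0.0, 0.9] [0.0, 0.0, 0.0] rows 3 -> [495. 322.  42.]
  wp (495, 322, 42, 1.57)
```

Emit:
{"fn": "send_rows", "kwargs": {"offset": [[0.128,0,-0.278],[0.128,0,-0.278],[0.128,0,-0.278],[0.128,0,-0.278]], "delta_rot": [[0,-0.069,0],[0,-0.069,0],[0,-0.069,0],[0,-0.069,0]]}}

```text
time: 35.98
tool_pos: [446.6, 151.5, 156.0]
tcp_rot: [-3.139, -0.0, 1.574]
contact_force: [0.2, -0.5, -1.0]
grip_width: 48.1
finger_force: 27.5
```

Emit:
{"fn": "send_rows", "kwargs": {"offset": [[0.5,0.14,0.03],[1,0.28,0.057],[1,0.28,0.057],[1,0.28,0.057]], "delta_rot": [[0,0,0],[0,0,0],[0,0,0],[0,0,0]]}}

```text
time: 36.48
tool_pos: [480.6, 269.1, 149.0]
tcp_rot: [-3.138, 0.0, 1.571]
contact_force: [0.1, -0.3, -1.0]
grip_width: 48.2
finger_force: 27.5
```

Emit:
{"fn": "send_rows", "kwargs": {"offset": [[0.432,0.12,0.025],[0.432,0.12,0.025],[0.432,0.12,0.025]], "delta_rot": [[0,0,0],[0,0,0],[0,0,0]]}}

```text
time: 36.85
tool_pos: [495.3, 320.3, 147.0]
tcp_rot: [-3.14, 0.001, 1.57]
contact_force: [0.1, -0.1, -0.7]
grip_width: 47.7
finger_force: 27.5
```

Emit:
{"fn": "send_rows", "kwargs": {"offset": [[0,0,0.3],[0,0,0.6],[0,0,0.9],[0,0,0.9],[0,0,0.9]], "delta_rot": [[0,0,0],[0,0,0],[0,0,0],[0,0,0],[0,0,0]]}}

```text
time: 37.48
tool_pos: [496.6, 321.5, 41.1]
tcp_rot: [3.14, -0.001, 1.57]
contact_force: [0.3, 0.4, -0.8]
grip_width: 47.9
finger_force: 27.5
```

Emit:
{"fn": "send_rows", "kwargs": {"offset": [[0,0,0],[0,0,0],[0,0,0]], "delta_rot": [[0,0,0],[0,0,0],[0,0,0]], "grip": 0.68}}

```text
time: 37.85
tool_pos: [495.9, 322.2, 40.1]
tcp_rot: [3.14, -0.0, 1.571]
contact_force: [0.2, -0.4, -0.1]
grip_width: 61.8
finger_force: 0.0
```

Emit:
{"fn": "send_rows", "kwargs": {"offset": [[0,0,-0.5],[0,0,-0.92],[0,0,-0.92]], "delta_rot": [[0,0,0],[0,0,0],[0,0,0]]}}

```text
time: 38.22
tool_pos: [498.0, 323.3, 154.7]
tcp_rot: [3.133, -0.004, 1.571]
contact_force: [-0.5, -0.8, -0.3]
grip_width: 62.5
finger_force: 0.0
```

Run:
```python
from h import *
st();look()
print('P3');plan([(480,0,150,1.0),(448,-335,120,.6),(448,-335,-4,.6)])
```

```text
{'time': 38.225, 'joint_positions': [0.447, 0.503, 1.412, -0.0, 1.217, 0.447], 'tool_pos': [497.995, 323.271, 154.725], 'tcp_rot': [3.133, -0.004, 1.571], 'contact_force': [-0.503, -0.792, -0.304], 'grip_width': 62.51, 'finger_force': 0.0}
scene
   [494. 324.] ang 0.81 [44. 62.] 92
   [ 345. -385.] ang 2.93 [49. 68.] 280
   [ 451. -337.] ang 0.59 [54. 63.] 289
   [ 566. -309.] ang 0.88 [51. 56.] 258
   [ 526. -402.] ang 2.96 [54. 63.] 343
top
   [ 565. -305.] ang 0.65 [43. 52.] 119
   [ 524. -399.] ang 0.25 [46. 56.] 139
   [499. 311.] ang 1.13 [47. 62.] 160
   [ 448. -334.] ang 0.64 [42. 61.] 141
   [ 342. -383.] ang 0.13 [41. 56.] 130
P3
[-1.0, -0.048, 0.0] [0.0, -0.0, 0.034] rows 4 -> [490. 202. 150.]
[-1.0, 0.167, 0.0] [0.0, -0.0, 0.034] rows 4 -> [484.  80. 150.]
[-0.624, 0.248, 0.0] [0.0, -0.0, 0.023] rows 3 -> [480.   0. 150.]
  wp (480, 0, 150, 1.0)
[-1.0, 0.516, 0.1] [0.0, -0.0, 0.025] rows 4 -> [ 467. -134.  138.]
[-1.0, 0.734, 0.11] [0.0, -0.0, 0.028] rows 4 -> [ 453. -283.  125.]
[-0.303, 0.318, 0.039] [0.0, -0.0, 0.011] rows 2 -> [ 448. -335.  120.]
  wp (448, -335, 120, 0.6)
[-0.0, -0.0, 1.0] [0.0, -0.0, -0.0] rows 3 -> [ 448. -335.    0.]
[-0.0, -0.0, 0.034] [0.0, -0.0, -0.0] rows 2 -> [ 448. -335.   -4.]
  wp (448, -335, -4, 0.6)
```

The first potato is in the pot. Next is the middle one on the mat.

Emit:
{"fn": "send_rows", "kwargs": {"offset": [[-1,-0.05,0],[-1,-0.05,0],[-1,-0.05,0],[-1,-0.05,0]], "delta_rot": [[0,0,0.034],[0,0,0.034],[0,0,0.034],[0,0,0.034]], "grip": 0.85}}

```text
time: 38.83
tool_pos: [489.2, 202.0, 148.8]
tcp_rot: [-3.14, 0.001, 1.357]
contact_force: [0.1, -0.1, -0.4]
grip_width: 77.6
finger_force: 0.0
```

Emit:
{"fn": "send_rows", "kwargs": {"offset": [[-1,0.167,0],[-1,0.167,0],[-1,0.167,0]], "delta_rot": [[0,0,0.034],[0,0,0.034],[0,0,0.034]]}}

```text
time: 39.2
tool_pos: [483.7, 78.5, 149.3]
tcp_rot: [-3.141, 0.001, 1.14]
contact_force: [0.3, 1.1, 1.0]
grip_width: 77.9
finger_force: 0.0
```

Emit:
{"fn": "send_rows", "kwargs": {"offset": [[-0.624,0.248,0],[-0.624,0.248,0],[-0.624,0.248,0]], "delta_rot": [[0,0,0.023],[0,0,0.023],[0,0,0.023]]}}

```text
time: 39.58
tool_pos: [480.1, 0.6, 149.4]
tcp_rot: [-3.141, -0.0, 0.999]
contact_force: [0.1, 1.5, -0.7]
grip_width: 78.1
finger_force: 0.0
```

Emit:
{"fn": "send_rows", "kwargs": {"offset": [[-1,0.516,0.1],[-1,0.516,0.1],[-1,0.516,0.1],[-1,0.516,0.1]], "delta_rot": [[0,0,0.025],[0,0,0.025],[0,0,0.025],[0,0,0.025]]}}

```text
time: 40.08
tool_pos: [467.3, -133.2, 137.5]
tcp_rot: [-3.141, -0.0, 0.842]
contact_force: [0.2, 0.4, -0.2]
grip_width: 78.2
finger_force: 0.0
```

Emit:
{"fn": "send_rows", "kwargs": {"offset": [[-1,0.734,0.11],[-1,0.734,0.11],[-1,0.734,0.11],[-1,0.734,0.11]], "delta_rot": [[0,0,0.028],[0,0,0.028],[0,0,0.028],[0,0,0.028]]}}

```text
time: 40.58
tool_pos: [453.5, -281.9, 124.3]
tcp_rot: [-3.141, -0.0, 0.666]
contact_force: [0.6, 0.2, 0.8]
grip_width: 77.8
finger_force: 0.0
```

Emit:
{"fn": "send_rows", "kwargs": {"offset": [[-0.3,0.318,0.039],[-0.3,0.318,0.039],[-0.3,0.318,0.039]], "delta_rot": [[0,0,0.011],[0,0,0.011],[0,0,0.011]]}}

```text
time: 40.95
tool_pos: [448.7, -332.5, 120.0]
tcp_rot: [-3.14, -0.0, 0.599]
contact_force: [0.2, 1.1, -0.7]
grip_width: 78.0
finger_force: 0.0
```

Run:
```python
from h import *
st();look();plan([(448,-335,-4,.6)])
```

```text
{'time': 40.95, 'joint_positions': [-0.775, 0.483, 1.552, 0.001, 1.108, 0.196], 'tool_pos': [448.746, -332.454, 119.96], 'tcp_rot': [-3.14, -0.0, 0.599], 'contact_force': [0.206, 1.129, -0.734], 'grip_width': 78.039, 'finger_force': 0.0}
scene
   [493. 325.] ang 0.85 [45. 62.] 93
   [ 345. -385.] ang 2.95 [50. 68.] 282
   [ 450. -337.] ang 0.61 [53. 63.] 281
   [ 566. -309.] ang 0.90 [51. 56.] 256
   [ 525. -402.] ang 2.94 [53. 63.] 340
top
   [ 565. -305.] ang 0.62 [43. 53.] 120
   [499. 311.] ang 1.14 [47. 63.] 161
   [ 333. -390.] ang 2.60 [25. 51.] 63
[-0.015, 0.013, 1.0] [-0.0, -0.0, -0.0] rows 4 -> [ 448. -335.    0.]
[-0.001, -0.0, 0.035] [-0.0, -0.0, -0.0] rows 2 -> [ 448. -335.   -4.]
  wp (448, -335, -4, 0.6)
```

Emit:
{"fn": "send_rows", "kwargs": {"offset": [[0,0,0.4],[0,0,0.8],[0,0,1],[0,0,1],[0,0,1]], "delta_rot": [[0,0,0],[0,0,0],[0,0,0],[0,0,0],[0,0,0]]}}

```text
time: 41.68
tool_pos: [449.0, -334.8, 1.3]
tcp_rot: [3.14, -0.0, 0.598]
contact_force: [0.0, 0.3, 1.2]
grip_width: 78.2
finger_force: 0.0
```

Emit:
{"fn": "send_rows", "kwargs": {"offset": [[0,0,0.03],[0,0,0.03],[0,0,0.03]], "delta_rot": [[0,0,0],[0,0,0],[0,0,0]]}}

```text
time: 42.05
tool_pos: [448.2, -335.1, -3.2]
tcp_rot: [3.141, -0.0, 0.597]
contact_force: [0.0, -0.3, -0.1]
grip_width: 78.1
finger_force: 0.0
```

Emit:
{"fn": "send_rows", "kwargs": {"offset": [[0,0,0],[0,0,0],[0,0,0],[0,0,0],[0,0,0],[0,0,0]], "delta_rot": [[0,0,0],[0,0,0],[0,0,0],[0,0,0],[0,0,0],[0,0,0]], "grip": 0.2}}

```text
time: 42.8
tool_pos: [447.9, -334.8, -3.7]
tcp_rot: [-3.141, 0.0, 0.597]
contact_force: [-0.3, -0.5, -1.3]
grip_width: 45.2
finger_force: 27.1
```

Emit:
{"fn": "send_rows", "kwargs": {"offset": [[0,0,-0.3],[0,0,-0.7],[0,0,-1],[0,0,-1]], "delta_rot": [[0,0,0],[0,0,0],[0,0,0],[0,0,0]]}}

```text
time: 43.3
tool_pos: [449.4, -336.1, 119.3]
tcp_rot: [3.135, -0.001, 0.597]
contact_force: [-0.2, -0.4, -1.6]
grip_width: 45.1
finger_force: 27.0
```

Run:
```python
from h import *
st();plan([(475,0,146,.3),(449,277,146,0),(449,277,42,0)])
```

```text
{'time': 43.3, 'joint_positions': [-0.779, 0.484, 1.552, -0.0, 1.099, 0.195], 'tool_pos': [449.404, -336.142, 119.337], 'tcp_rot': [3.135, -0.001, 0.597], 'contact_force': [-0.178, -0.356, -1.555], 'grip_width': 45.056, 'finger_force': 27.045}
[0.798, -1.0, -0.107] [0.0, -0.0, 0.022] rows 4 -> [ 461. -183.  132.]
[0.593, -1.0, -0.097] [0.001, -0.0, 0.019] rows 4 -> [472. -44. 143.]
[0.148, -0.335, -0.028] [-0.0, -0.0, 0.006] rows 2 -> [475.  -0. 146.]
  wp (475, 0, 146, 0.3)
[0.211, -1.0, 0.001] [-0.0, -0.0, 0.021] rows 4 -> [464. 122. 146.]
[0.076, -1.0, 0.001] [-0.0, -0.0, 0.021] rows 4 -> [452. 242. 146.]
[-0.016, -0.293, 0.001] [-0.0, -0.0, 0.006] rows 2 -> [449. 277. 146.]
  wp (449, 277, 146, 0)
[-0.002, 0.001, 0.866] [-0.0, -0.0, 0.0] rows 3 -> [449. 277.  42.]
  wp (449, 277, 42, 0)
```

Emit:
{"fn": "send_rows", "kwargs": {"offset": [[0.4,-0.5,-0.1],[0.8,-1,-0.107],[0.8,-1,-0.107],[0.8,-1,-0.107]], "delta_rot": [[0,0,0.022],[0,0,0.022],[0,0,0.022],[0,0,0.022]]}}

```text
time: 43.8
tool_pos: [459.3, -179.3, 128.1]
tcp_rot: [-3.139, 0.001, 0.462]
contact_force: [0.2, -0.3, -0.7]
grip_width: 45.3
finger_force: 27.1
```

Emit:
{"fn": "send_rows", "kwargs": {"offset": [[0.593,-1,-0.097],[0.593,-1,-0.097],[0.593,-1,-0.097],[0.593,-1,-0.097]], "delta_rot": [[0,0,0.019],[0,0,0.019],[0,0,0.019],[0,0,0.019]]}}

```text
time: 44.3
tool_pos: [470.7, -42.8, 140.3]
tcp_rot: [3.141, 0.001, 0.341]
contact_force: [-0.0, -0.2, -1.1]
grip_width: 45.1
finger_force: 27.1
```

Emit:
{"fn": "send_rows", "kwargs": {"offset": [[0.148,-0.335,-0.028],[0.148,-0.335,-0.028]], "delta_rot": [[0,0,0.006],[0,0,0.006]]}}

```text
time: 44.55
tool_pos: [474.3, 1.0, 143.9]
tcp_rot: [3.142, 0.0, 0.302]
contact_force: [0.9, 0.4, -1.7]
grip_width: 45.2
finger_force: 27.1
```

Emit:
{"fn": "send_rows", "kwargs": {"offset": [[0.211,-1,0],[0.211,-1,0],[0.211,-1,0]], "delta_rot": [[0,0,0.021],[0,0,0.021],[0,0,0.021]]}}

```text
time: 44.92
tool_pos: [462.4, 124.7, 143.8]
tcp_rot: [3.142, 0.0, 0.174]
contact_force: [0.6, -0.4, -1.4]
grip_width: 45.3
finger_force: 27.1
```

Emit:
{"fn": "send_rows", "kwargs": {"offset": [[0.08,-1,0],[0.08,-1,0],[0.08,-1,0]], "delta_rot": [[0,0,0.021],[0,0,0.021],[0,0,0.021]]}}

```text
time: 45.3
tool_pos: [452.4, 244.2, 143.6]
tcp_rot: [3.141, -0.0, 0.041]
contact_force: [0.3, -0.3, -1.7]
grip_width: 45.2
finger_force: 27.0
```

Emit:
{"fn": "send_rows", "kwargs": {"offset": [[0,-0.293,0],[0,-0.293,0],[0,-0.293,0]], "delta_rot": [[0,0,0.006],[0,0,0.006],[0,0,0.006]]}}

```text
time: 45.68
tool_pos: [451.1, 276.2, 143.8]
tcp_rot: [3.14, 0.001, -0.001]
contact_force: [-0.6, -0.1, -2.0]
grip_width: 45.5
finger_force: 27.1
```

Run:
```python
from h import *
st();plan([(450,277,42,0)])
```

```text
{'time': 45.675, 'joint_positions': [0.405, 0.407, 1.605, -0.001, 1.131, 1.977], 'tool_pos': [451.145, 276.191, 143.784], 'tcp_rot': [3.14, 0.001, -0.001], 'contact_force': [-0.57, -0.088, -1.985], 'grip_width': 45.495, 'finger_force': 27.051}
[-0.009, -0.008, 0.848] [0.0, 0.0, -0.0] rows 3 -> [450. 277.  42.]
  wp (450, 277, 42, 0)
```

Emit:
{"fn": "send_rows", "kwargs": {"offset": [[0,0,0.3],[0,0,0.6],[0,0,0.85],[0,0,0.85],[0,0,0.85]], "delta_rot": [[0,0,0],[0,0,0],[0,0,0],[0,0,0],[0,0,0]]}}

```text
time: 46.3
tool_pos: [451.5, 277.8, 43.3]
tcp_rot: [-3.141, -0.002, -0.001]
contact_force: [0.2, -0.2, -0.4]
grip_width: 44.9
finger_force: 27.1
```

Emit:
{"fn": "send_rows", "kwargs": {"offset": [[0,0,0],[0,0,0],[0,0,0]], "delta_rot": [[0,0,0],[0,0,0],[0,0,0]], "grip": 0.65}}

```text
time: 46.68
tool_pos: [450.7, 278.6, 42.8]
tcp_rot: [-3.141, -0.001, 0.0]
contact_force: [0.2, -0.2, 0.2]
grip_width: 59.5
finger_force: 0.0
```

Emit:
{"fn": "send_rows", "kwargs": {"offset": [[0,0,-0.5],[0,0,-0.9],[0,0,-0.9],[0,0,-0.9]], "delta_rot": [[0,0,0],[0,0,0],[0,0,0],[0,0,0]]}}

```text
time: 47.18
tool_pos: [449.9, 278.3, 149.7]
tcp_rot: [3.141, 0.001, 0.0]
contact_force: [-0.8, -0.0, -0.5]
grip_width: 59.7
finger_force: 0.0
```

Run:
```python
from h import *
st();look();plan([(480,0,146,.3),(566,-307,120,.65),(566,-307,-4,.65)])
```

```text
{'time': 47.175, 'joint_positions': [0.409, 0.401, 1.597, -0.0, 1.145, 1.98], 'tool_pos': [449.907, 278.286, 149.73], 'tcp_rot': [3.141, 0.001, 0.0], 'contact_force': [-0.805, -0.019, -0.487], 'grip_width': 59.69, 'finger_force': 0.0}
scene
   [476. 316.] ang 0.45 [ 43. 121.] 140
   [ 345. -385.] ang 2.93 [49. 68.] 280
   [ 566. -309.] ang 0.93 [51. 56.] 258
   [ 526. -402.] ang 2.96 [53. 63.] 341
top
   [ 565. -305.] ang 0.60 [42. 53.] 119
   [ 524. -399.] ang 0.22 [46. 56.] 140
   [510. 309.] ang 1.15 [31. 34.] 53
   [ 342. -383.] ang 0.11 [41. 57.] 131
[0.11, 1.0, 0.011] [0.0, 0.0, -0.021] rows 4 -> [463. 158. 148.]
[-0.023, 1.0, 0.011] [0.0, 0.0, -0.02] rows 4 -> [476.  39. 146.]
[-0.048, 0.321, 0.003] [0.0, 0.0, -0.007] rows 2 -> [480.   0. 146.]
  wp (480, 0, 146, 0.3)
[-0.028, 1.0, 0.082] [-0.0, 0.0, -0.021] rows 4 -> [ 512. -116.  136.]
[-0.162, 1.0, 0.083] [-0.0, 0.0, -0.021] rows 4 -> [ 545. -233.  126.]
[-0.186, 0.616, 0.053] [-0.0, 0.0, -0.013] rows 3 -> [ 566. -307.  120.]
  wp (566, -307, 120, 0.65)
[0.003, 0.001, 1.0] [-0.0, 0.0, -0.0] rows 4 -> [ 566. -307.    0.]
[0.0, -0.0, 0.034] [-0.0, 0.0, -0.0] rows 2 -> [ 566. -307.   -4.]
  wp (566, -307, -4, 0.65)
```

Emit:
{"fn": "send_rows", "kwargs": {"offset": [[0.11,1,0.01],[0.11,1,0.01],[0.11,1,0.01],[0.11,1,0.01]], "delta_rot": [[0,0,-0.021],[0,0,-0.021],[0,0,-0.021],[0,0,-0.021]], "grip": 0.85}}

```text
time: 47.78
tool_pos: [463.2, 158.4, 148.2]
tcp_rot: [-3.141, 0.002, 0.131]
contact_force: [-0.6, 0.9, -0.0]
grip_width: 77.8
finger_force: 0.0
```

Emit:
{"fn": "send_rows", "kwargs": {"offset": [[-0.023,1,0.01],[-0.023,1,0.01],[-0.023,1,0.01]], "delta_rot": [[0,0,-0.02],[0,0,-0.02],[0,0,-0.02]]}}

```text
time: 48.15
tool_pos: [477.0, 37.4, 147.3]
tcp_rot: [3.141, 0.001, 0.255]
contact_force: [0.3, 0.4, 0.4]
grip_width: 78.1
finger_force: 0.0
```

Emit:
{"fn": "send_rows", "kwargs": {"offset": [[-0.05,0.32,0],[-0.05,0.32,0]], "delta_rot": [[0,0,-0.007],[0,0,-0.007]]}}

```text
time: 48.4
tool_pos: [480.9, 0.7, 147.5]
tcp_rot: [-3.141, 0.0, 0.301]
contact_force: [-0.7, 0.3, -0.4]
grip_width: 78.2
finger_force: 0.0
```

Emit:
{"fn": "send_rows", "kwargs": {"offset": [[-0.028,1,0.082],[-0.028,1,0.082],[-0.028,1,0.082]], "delta_rot": [[0,0,-0.021],[0,0,-0.021],[0,0,-0.021]]}}

```text
time: 48.78
tool_pos: [514.1, -116.0, 137.1]
tcp_rot: [-3.141, 0.0, 0.431]
contact_force: [0.8, -0.3, 0.4]
grip_width: 78.1
finger_force: 0.0
```

Emit:
{"fn": "send_rows", "kwargs": {"offset": [[-0.162,1,0.083],[-0.162,1,0.083],[-0.162,1,0.083]], "delta_rot": [[0,0,-0.021],[0,0,-0.021],[0,0,-0.021]]}}

```text
time: 49.15
tool_pos: [546.8, -232.7, 126.9]
tcp_rot: [-3.141, 0.0, 0.563]
contact_force: [-0.3, 0.5, 0.1]
grip_width: 78.0
finger_force: 0.0
```

Emit:
{"fn": "send_rows", "kwargs": {"offset": [[-0.186,0.616,0.053],[-0.186,0.616,0.053],[-0.186,0.616,0.053],[-0.186,0.616,0.053]], "delta_rot": [[0,0,-0.013],[0,0,-0.013],[0,0,-0.013],[0,0,-0.013]]}}

```text
time: 49.65
tool_pos: [566.8, -304.0, 121.8]
tcp_rot: [-3.14, -0.0, 0.649]
contact_force: [0.2, -0.8, -0.4]
grip_width: 77.9
finger_force: 0.0
```

Run:
```python
from h import *
st();look();plan([(566,-307,-4,.65)])
```

```text
{'time': 49.65, 'joint_positions': [-0.612, 0.627, 1.286, 0.001, 1.23, 0.31], 'tool_pos': [566.756, -303.984, 121.808], 'tcp_rot': [-3.14, -0.0, 0.649], 'contact_force': [0.195, -0.753, -0.354], 'grip_width': 77.943, 'finger_force': 0.0}
scene
   [476. 317.] ang 0.44 [ 44. 119.] 138
   [ 370. -333.] ang 2.72 [48. 70.] 264
   [ 566. -309.] ang 0.91 [51. 56.] 259
   [ 525. -402.] ang 2.91 [53. 62.] 337
top
   [ 521. -401.] ang 2.72 [43. 51.] 116
   [473. 293.] ang 0.61 [ 52. 135.] 341
   [ 368. -331.] ang 3.07 [44. 57.] 142
[-0.017, 0.011, 1.0] [-0.0, -0.0, -0.0] rows 4 -> [ 566. -307.    2.]
[-0.0, 0.001, 0.051] [-0.0, -0.0, -0.0] rows 2 -> [ 566. -307.   -4.]
  wp (566, -307, -4, 0.65)
```

One potato on the mat was knocked over to (369,-332), and two are in the pot. I'll grip the next one here.

Emit:
{"fn": "send_rows", "kwargs": {"offset": [[-0.017,0.01,0.4],[-0.017,0.01,0.8],[-0.017,0.01,1],[-0.017,0.01,1],[-0.017,0.01,1]], "delta_rot": [[0,0,0],[0,0,0],[0,0,0],[0,0,0],[0,0,0]]}}

```text
time: 50.38
tool_pos: [566.6, -308.9, 3.3]
tcp_rot: [3.139, -0.001, 0.648]
contact_force: [0.0, 0.1, 0.8]
grip_width: 77.8
finger_force: 0.0
```

Emit:
{"fn": "send_rows", "kwargs": {"offset": [[0,0,0.05],[0,0,0.05],[0,0,0.05]], "delta_rot": [[0,0,0],[0,0,0],[0,0,0]]}}

```text
time: 50.75
tool_pos: [565.9, -308.9, -3.9]
tcp_rot: [3.141, -0.0, 0.647]
contact_force: [-0.4, -0.7, 0.0]
grip_width: 78.2
finger_force: 0.0
```

Emit:
{"fn": "send_rows", "kwargs": {"offset": [[0,0,0],[0,0,0],[0,0,0],[0,0,0],[0,0,0],[0,0,0]], "delta_rot": [[0,0,0],[0,0,0],[0,0,0],[0,0,0],[0,0,0],[0,0,0]], "grip": 0.2}}

```text
time: 51.5
tool_pos: [565.7, -308.8, -4.4]
tcp_rot: [-3.142, 0.0, 0.647]
contact_force: [-0.3, -0.3, -1.0]
grip_width: 42.8
finger_force: 28.5
```

Emit:
{"fn": "send_rows", "kwargs": {"offset": [[0,0,-0.3],[0,0,-0.7],[0,0,-1],[0,0,-1]], "delta_rot": [[0,0,0],[0,0,0],[0,0,0],[0,0,0]]}}

```text
time: 52.0
tool_pos: [567.4, -309.9, 119.1]
tcp_rot: [3.135, -0.002, 0.647]
contact_force: [0.2, -0.2, -1.7]
grip_width: 43.2
finger_force: 28.6
```

Run:
```python
from h import *
st();plan([(540,0,146,.3),(538,265,146,0),(538,265,44,0)])
T=snap('top')
cv2.imwrite('pics/pot2.png',cv2.resize(T[165:255,110:200][:,:,::-1],(540,540),interpolation=2))
```

```text
{'time': 52.0, 'joint_positions': [-0.618, 0.63, 1.287, -0.0, 1.217, 0.305], 'tool_pos': [567.36, -309.894, 119.134], 'tcp_rot': [3.135, -0.002, 0.647], 'contact_force': [0.211, -0.174, -1.732], 'grip_width': 43.168, 'finger_force': 28.594}
[0.626, -1.0, -0.107] [0.0, -0.0, 0.025] rows 4 -> [ 555. -169.  131.]
[0.426, -1.0, -0.099] [0.001, -0.0, 0.023] rows 4 -> [543. -39. 143.]
[0.083, -0.314, -0.028] [-0.0, -0.001, 0.007] rows 2 -> [540.  -0. 146.]
  wp (540, 0, 146, 0.3)
[0.303, -1.0, -0.0] [-0.0, 0.0, 0.023] rows 4 -> [539. 125. 146.]
[0.151, -1.0, -0.0] [0.0, 0.0, 0.022] rows 4 -> [538. 247. 146.]
[0.001, -0.152, -0.0] [0.0, 0.0, 0.003] rows 2 -> [538. 265. 146.]
  wp (538, 265, 146, 0)
[0.003, -0.001, 0.85] [0.0, 0.0, 0.0] rows 3 -> [538. 265.  44.]
  wp (538, 265, 44, 0)
```

View pics/pot2.png

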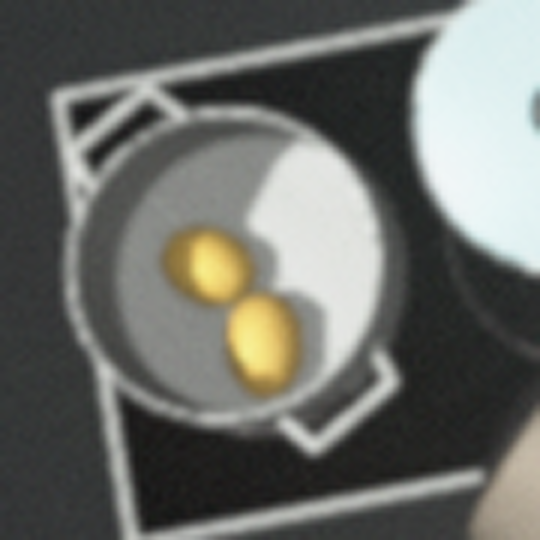

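The picture shows two potatoes in the pot, at crop pixels (208,265) and (263,343), with free space at the upper right.

Run:
```python
from h import *
f=lambda a,b,z:np.round(ray((110+a/6-.4,165+b/6-.4),'top',z)[:2])
print('rim',f(237,266,106),'floor',f(250,278,11),'A',f(275,185,25),'B',f(335,250,25),'pots',f(208,265,22),f(263,343,22))
```

```text
rim [492. 273.] floor [492. 286.] A [549. 268.] B [508. 230.] pots [500. 311.] [450. 275.]
```

Emit:
{"fn": "send_rows", "kwargs": {"offset": [[0.3,-0.5,-0.1],[0.626,-1,-0.107],[0.626,-1,-0.107],[0.626,-1,-0.107]], "delta_rot": [[0,0,0.025],[0,0,0.025],[0,0,0.025],[0,0,0.025]]}}

```text
time: 52.55
tool_pos: [552.9, -166.7, 127.4]
tcp_rot: [-3.14, 0.001, 0.492]
contact_force: [-0.4, -0.6, -1.2]
grip_width: 43.1
finger_force: 30.0
```

Emit:
{"fn": "send_rows", "kwargs": {"offset": [[0.426,-1,-0.1],[0.426,-1,-0.1],[0.426,-1,-0.1]], "delta_rot": [[0,0,0.023],[0,0,0.023],[0,0,0.023]]}}

```text
time: 52.92
tool_pos: [541.8, -36.1, 140.2]
tcp_rot: [-3.141, 0.0, 0.348]
contact_force: [-0.2, -0.4, -1.0]
grip_width: 43.2
finger_force: 30.0
```

Emit:
{"fn": "send_rows", "kwargs": {"offset": [[0.083,-0.314,-0.05],[0.083,-0.314,-0.05],[0.083,-0.314,-0.05]], "delta_rot": [[0,0,0.007],[0,0,0.007],[0,0,0.007]]}}

```text
time: 53.3
tool_pos: [538.9, -0.8, 145.9]
tcp_rot: [3.141, 0.001, 0.301]
contact_force: [0.3, -1.2, -1.3]
grip_width: 43.2
finger_force: 28.6
```

Emit:
{"fn": "send_rows", "kwargs": {"offset": [[0.303,-1,0],[0.303,-1,0],[0.303,-1,0]], "delta_rot": [[0,0,0.023],[0,0,0.023],[0,0,0.023]]}}

```text
time: 53.68
tool_pos: [537.7, 128.5, 145.9]
tcp_rot: [-3.141, 0.0, 0.161]
contact_force: [1.0, -0.7, -0.8]
grip_width: 43.2
finger_force: 28.6
```

Emit:
{"fn": "send_rows", "kwargs": {"offset": [[0.151,-1,0],[0.151,-1,0],[0.151,-1,0]], "delta_rot": [[0,0,0.022],[0,0,0.022],[0,0,0.022]]}}

```text
time: 54.05
tool_pos: [537.2, 249.2, 145.8]
tcp_rot: [-3.142, 0.0, 0.022]
contact_force: [0.0, -1.3, -1.6]
grip_width: 43.0
finger_force: 28.6
```

Emit:
{"fn": "send_rows", "kwargs": {"offset": [[0,-0.15,0],[0,-0.15,0],[0,-0.15,0]], "delta_rot": [[0,0,0.003],[0,0,0.003],[0,0,0.003]]}}

```text
time: 54.42
tool_pos: [537.0, 263.7, 146.2]
tcp_rot: [3.141, 0.0, -0.001]
contact_force: [0.7, 0.1, -1.2]
grip_width: 43.4
finger_force: 28.6
```

Run:
```python
from h import *
st();plan([(538,266,42,0)])
```

```text
{'time': 54.425, 'joint_positions': [0.329, 0.524, 1.4, -0.001, 1.218, 1.901], 'tool_pos': [536.957, 263.71, 146.248], 'tcp_rot': [3.141, 0.0, -0.001], 'contact_force': [0.723, 0.094, -1.246], 'grip_width': 43.39, 'finger_force': 28.597}
[0.009, -0.02, 0.869] [0.0, 0.0, -0.0] rows 3 -> [538. 266.  42.]
  wp (538, 266, 42, 0)
```

Emit:
{"fn": "send_rows", "kwargs": {"offset": [[0,0,0.3],[0,0,0.6],[0,0,0.86],[0,0,0.86],[0,0,0.86]], "delta_rot": [[0,0,0],[0,0,0],[0,0,0],[0,0,0],[0,0,0]]}}

```text
time: 55.05
tool_pos: [537.5, 265.3, 44.6]
tcp_rot: [-3.141, -0.002, -0.001]
contact_force: [0.1, 0.4, -0.7]
grip_width: 43.1
finger_force: 28.6
```

Emit:
{"fn": "send_rows", "kwargs": {"offset": [[0,0,0],[0,0,0],[0,0,0]], "delta_rot": [[0,0,0],[0,0,0],[0,0,0]], "grip": 0.62}}

```text
time: 55.42
tool_pos: [536.7, 265.9, 44.0]
tcp_rot: [-3.141, -0.001, 0.0]
contact_force: [-0.5, 0.5, 0.2]
grip_width: 56.8
finger_force: 0.0
```

Emit:
{"fn": "send_rows", "kwargs": {"offset": [[0,0,-0.5],[0,0,-0.9],[0,0,-0.9],[0,0,-0.9]], "delta_rot": [[0,0,0],[0,0,0],[0,0,0],[0,0,0]]}}

```text
time: 55.92
tool_pos: [535.9, 265.7, 150.9]
tcp_rot: [3.141, 0.0, 0.0]
contact_force: [-0.9, -1.0, -0.8]
grip_width: 56.5
finger_force: 0.0
```

Run:
```python
from h import *
st();look();plan([(470,0,146,0),(369,-332,120,-.1),(369,-332,-4,-.1)])
```

```text
{'time': 55.925, 'joint_positions': [0.332, 0.52, 1.393, -0.0, 1.229, 1.903], 'tool_pos': [535.947, 265.68, 150.948], 'tcp_rot': [3.141, 0.0, 0.0], 'contact_force': [-0.89, -0.981, -0.773], 'grip_width': 56.465, 'finger_force': 0.0}
scene
   [477. 317.] ang 0.45 [ 44. 118.] 138
   [ 370. -334.] ang 2.74 [48. 70.] 262
   [ 526. -402.] ang 2.96 [54. 63.] 343
top
   [ 524. -399.] ang 0.28 [46. 57.] 140
   [503. 329.] ang 0.13 [23. 44.] 50
   [459. 264.] ang 0.33 [19. 57.] 57
   [ 368. -332.] ang 2.99 [42. 55.] 128
[-0.247, 1.0, 0.016] [0.0, 0.0, 0.0] rows 4 -> [506. 145. 148.]
[-0.246, 1.0, 0.016] [0.0, 0.0, 0.0] rows 4 -> [476.  25. 146.]
[-0.053, 0.212, 0.003] [0.0, 0.0, 0.0] rows 2 -> [470.   0. 146.]
  wp (470, 0, 146, 0)
[-0.304, 1.0, 0.08] [0.0, 0.0, 0.006] rows 4 -> [ 433. -120.  137.]
[-0.263, 1.0, 0.08] [0.0, 0.0, 0.006] rows 4 -> [ 397. -239.  127.]
[-0.177, 0.793, 0.062] [0.0, 0.0, 0.004] rows 3 -> [ 369. -332.  120.]
  wp (369, -332, 120, -0.1)
[0.002, -0.001, 1.0] [0.0, 0.0, -0.0] rows 4 -> [ 369. -332.   -0.]
[0.0, -0.0, 0.033] [0.0, 0.0, -0.0] rows 2 -> [ 369. -332.   -4.]
  wp (369, -332, -4, -0.1)
```

Emit:
{"fn": "send_rows", "kwargs": {"offset": [[-0.247,1,0.016],[-0.247,1,0.016],[-0.247,1,0.016],[-0.247,1,0.016]], "delta_rot": [[0,0,0],[0,0,0],[0,0,0],[0,0,0]], "grip": 0.85}}

```text
time: 56.52
tool_pos: [506.7, 145.9, 148.7]
tcp_rot: [-3.141, 0.001, -0.001]
contact_force: [0.9, -0.7, 0.4]
grip_width: 77.8
finger_force: 0.0
```

Emit:
{"fn": "send_rows", "kwargs": {"offset": [[-0.246,1,0.016],[-0.246,1,0.016],[-0.246,1,0.016]], "delta_rot": [[0,0,0],[0,0,0],[0,0,0]]}}

```text
time: 56.9
tool_pos: [476.9, 23.8, 147.0]
tcp_rot: [3.141, 0.001, -0.003]
contact_force: [0.9, -0.2, 1.0]
grip_width: 78.1
finger_force: 0.0
```

Emit:
{"fn": "send_rows", "kwargs": {"offset": [[-0.053,0.21,0],[-0.053,0.21,0]], "delta_rot": [[0,0,0],[0,0,0]]}}

```text
time: 57.15
tool_pos: [471.3, 1.2, 147.2]
tcp_rot: [-3.141, 0.0, 0.0]
contact_force: [-0.7, -0.0, 0.3]
grip_width: 77.7
finger_force: 0.0
```

Emit:
{"fn": "send_rows", "kwargs": {"offset": [[-0.304,1,0.08],[-0.304,1,0.08],[-0.304,1,0.08]], "delta_rot": [[0,0,0.006],[0,0,0.006],[0,0,0.006]]}}

```text
time: 57.52
tool_pos: [434.4, -121.2, 137.5]
tcp_rot: [3.142, 0.0, -0.042]
contact_force: [0.3, 0.7, 0.1]
grip_width: 77.9
finger_force: 0.0
```

Emit:
{"fn": "send_rows", "kwargs": {"offset": [[-0.263,1,0.08],[-0.263,1,0.08],[-0.263,1,0.08]], "delta_rot": [[0,0,0.006],[0,0,0.006],[0,0,0.006]]}}

```text
time: 57.9
tool_pos: [398.9, -239.8, 127.9]
tcp_rot: [3.141, -0.0, -0.079]
contact_force: [-0.4, 0.4, -0.9]
grip_width: 78.1
finger_force: 0.0
```

Emit:
{"fn": "send_rows", "kwargs": {"offset": [[-0.177,0.793,0.06],[-0.177,0.793,0.06],[-0.177,0.793,0.06],[-0.177,0.793,0.06]], "delta_rot": [[0,0,0.004],[0,0,0.004],[0,0,0.004],[0,0,0.004]]}}

```text
time: 58.4
tool_pos: [371.3, -329.3, 120.9]
tcp_rot: [-3.14, 0.0, -0.098]
contact_force: [1.2, 0.2, -0.6]
grip_width: 78.4
finger_force: 0.0
```

Run:
```python
from h import *
st();look();plan([(369,-332,-4,-.1)])
```

```text
{'time': 58.4, 'joint_positions': [-0.881, 0.378, 1.724, 0.001, 1.04, 0.788], 'tool_pos': [371.314, -329.305, 120.917], 'tcp_rot': [-3.14, 0.0, -0.098], 'contact_force': [1.211, 0.2, -0.616], 'grip_width': 78.38, 'finger_force': 0.0}
scene
   [476. 316.] ang 0.45 [ 44. 119.] 138
   [ 370. -333.] ang 2.71 [48. 70.] 265
   [ 525. -402.] ang 2.91 [53. 62.] 336
top
   [539. 269.] ang 3.12 [50. 60.] 161
   [ 525. -399.] ang 0.24 [46. 56.] 139
   [473. 293.] ang 0.60 [ 53. 135.] 344
[-0.015, 0.021, 1.0] [-0.0, -0.0, 0.0] rows 4 -> [ 369. -332.    1.]
[-0.0, 0.001, 0.043] [-0.0, -0.0, 0.0] rows 2 -> [ 369. -332.   -4.]
  wp (369, -332, -4, -0.1)
```

Emit:
{"fn": "send_rows", "kwargs": {"offset": [[-0.015,0.01,0.4],[-0.015,0.015,0.8],[-0.015,0.015,1],[-0.015,0.015,1],[-0.015,0.015,1]], "delta_rot": [[0,0,0],[0,0,0],[0,0,0],[0,0,0],[0,0,0]]}}

```text
time: 59.12
tool_pos: [369.0, -333.1, 2.2]
tcp_rot: [3.14, -0.001, -0.1]
contact_force: [0.4, -0.3, 0.0]
grip_width: 77.9
finger_force: 0.0
```

Emit:
{"fn": "send_rows", "kwargs": {"offset": [[0,0,0.043],[0,0,0.043],[0,0,0.043]], "delta_rot": [[0,0,0],[0,0,0],[0,0,0]]}}

```text
time: 59.5
tool_pos: [368.1, -333.2, -3.7]
tcp_rot: [3.141, -0.0, -0.101]
contact_force: [-0.3, 0.5, -0.1]
grip_width: 78.0
finger_force: 0.0
```

Emit:
{"fn": "send_rows", "kwargs": {"offset": [[0,0,0],[0,0,0],[0,0,0],[0,0,0],[0,0,0],[0,0,0]], "delta_rot": [[0,0,0],[0,0,0],[0,0,0],[0,0,0],[0,0,0],[0,0,0]], "grip": 0.2}}

```text
time: 60.25
tool_pos: [368.0, -333.0, -4.1]
tcp_rot: [3.142, 0.0, -0.1]
contact_force: [-0.7, 0.1, 0.2]
grip_width: 47.7
finger_force: 30.0
```

Emit:
{"fn": "send_rows", "kwargs": {"offset": [[0,0,-0.3],[0,0,-0.7],[0,0,-1],[0,0,-1]], "delta_rot": [[0,0,0],[0,0,0],[0,0,0],[0,0,0]]}}

```text
time: 60.75
tool_pos: [369.2, -334.5, 118.5]
tcp_rot: [3.137, -0.004, -0.1]
contact_force: [0.1, -0.9, -1.3]
grip_width: 47.5
finger_force: 30.0
```

Run:
```python
from h import *
st();plan([(450,-60,146,.8),(498,224,148,1.57),(498,224,42,1.57)])
```

```text
{'time': 60.75, 'joint_positions': [-0.89, 0.381, 1.728, -0.0, 1.026, 0.781], 'tool_pos': [369.218, -334.486, 118.516], 'tcp_rot': [3.137, -0.004, -0.1], 'contact_force': [0.068, -0.928, -1.342], 'grip_width': 47.455, 'finger_force': 30.0}
[0.188, -1.0, -0.101] [0.0, -0.0, -0.061] rows 4 -> [ 404. -217.  130.]
[0.641, -1.0, -0.119] [0.001, -0.0, -0.072] rows 4 -> [444. -81. 144.]
[0.152, -0.093, -0.017] [0.0, -0.0, -0.01] rows 2 -> [450. -60. 146.]
  wp (450, -60, 146, 0.8)
[1.0, -0.692, -0.007] [0.0, -0.0, -0.062] rows 4 -> [474.  84. 147.]
[1.0, -0.219, -0.007] [0.0, -0.0, -0.053] rows 4 -> [495. 205. 148.]
[0.16, 0.018, -0.001] [0.0, -0.0, -0.008] rows 2 -> [498. 224. 148.]
  wp (498, 224, 148, 1.57)
[-0.001, -0.0, 0.884] [0.0, -0.0, 0.0] rows 3 -> [498. 224.  42.]
  wp (498, 224, 42, 1.57)
```

Emit:
{"fn": "send_rows", "kwargs": {"offset": [[0.1,-0.5,-0.1],[0.188,-1,-0.1],[0.188,-1,-0.1],[0.188,-1,-0.1]], "delta_rot": [[0,0,-0.061],[0,0,-0.061],[0,0,-0.061],[0,0,-0.061]]}}

```text
time: 61.25
tool_pos: [402.3, -215.8, 127.1]
tcp_rot: [-3.141, 0.001, 0.283]
contact_force: [0.5, -0.1, -0.9]
grip_width: 47.6
finger_force: 30.0
```

Emit:
{"fn": "send_rows", "kwargs": {"offset": [[0.641,-1,-0.12],[0.641,-1,-0.12],[0.641,-1,-0.12],[0.641,-1,-0.12]], "delta_rot": [[0,0,-0.072],[0,0,-0.072],[0,0,-0.072],[0,0,-0.072]]}}

```text
time: 61.75
tool_pos: [443.1, -79.4, 141.9]
tcp_rot: [-3.141, 0.0, 0.735]
contact_force: [0.5, -0.4, -1.1]
grip_width: 48.1
finger_force: 30.0
```

Emit:
{"fn": "send_rows", "kwargs": {"offset": [[0.152,-0.09,-0.03],[0.152,-0.09,-0.03]], "delta_rot": [[0,0,-0.01],[0,0,-0.01]]}}

```text
time: 62.0
tool_pos: [449.2, -60.1, 145.6]
tcp_rot: [3.142, 0.0, 0.795]
contact_force: [-0.5, -0.1, -1.2]
grip_width: 47.5
finger_force: 30.0
```

Emit:
{"fn": "send_rows", "kwargs": {"offset": [[1,-0.692,0],[1,-0.692,0],[1,-0.692,0],[1,-0.692,0]], "delta_rot": [[0,0,-0.062],[0,0,-0.062],[0,0,-0.062],[0,0,-0.062]]}}

```text
time: 62.5
tool_pos: [473.7, 84.5, 145.3]
tcp_rot: [-3.141, 0.001, 1.187]
contact_force: [-0.7, -0.5, -0.8]
grip_width: 47.7
finger_force: 30.0
```

Emit:
{"fn": "send_rows", "kwargs": {"offset": [[1,-0.22,0],[1,-0.22,0],[1,-0.22,0],[1,-0.22,0]], "delta_rot": [[0,0,-0.053],[0,0,-0.053],[0,0,-0.053],[0,0,-0.053]]}}

```text
time: 63.0
tool_pos: [494.0, 204.1, 145.3]
tcp_rot: [-3.141, 0.001, 1.518]
contact_force: [-0.2, -0.6, -0.5]
grip_width: 47.7
finger_force: 30.0
```

Emit:
{"fn": "send_rows", "kwargs": {"offset": [[0.16,0.018,0],[0.16,0.018,0],[0.16,0.018,0]], "delta_rot": [[0,0,-0.008],[0,0,-0.008],[0,0,-0.008]]}}

```text
time: 63.38
tool_pos: [497.0, 224.7, 145.9]
tcp_rot: [-3.141, 0.0, 1.57]
contact_force: [0.2, 0.7, -0.6]
grip_width: 47.9
finger_force: 30.0
```

Run:
```python
from h import *
st();plan([(498,224,42,1.57)])
```

```text
{'time': 63.375, 'joint_positions': [0.284, 0.433, 1.557, -0.0, 1.153, 0.285], 'tool_pos': [497.026, 224.671, 145.85], 'tcp_rot': [-3.141, 0.0, 1.57], 'contact_force': [0.223, 0.713, -0.62], 'grip_width': 47.91, 'finger_force': 30.0}
[-0.005, 0.008, 0.865] [-0.0, 0.0, 0.0] rows 3 -> [498. 224.  42.]
  wp (498, 224, 42, 1.57)
```

Emit:
{"fn": "send_rows", "kwargs": {"offset": [[0.04,0,0.3],[0.04,0,0.6],[0.04,0,0.86],[0.04,0,0.86],[0.04,0,0.86]], "delta_rot": [[0,0,0],[0,0,0],[0,0,0],[0,0,0],[0,0,0]]}}

```text
time: 64.0
tool_pos: [497.8, 229.9, 43.9]
tcp_rot: [3.14, -0.0, 1.571]
contact_force: [-0.6, 0.1, -1.5]
grip_width: 47.6
finger_force: 30.0
```

Emit:
{"fn": "send_rows", "kwargs": {"offset": [[0,0,0],[0,0,0],[0,0,0]], "delta_rot": [[0,0,0],[0,0,0],[0,0,0]], "grip": 0.66}}

```text
time: 64.38
tool_pos: [497.3, 230.0, 43.3]
tcp_rot: [3.14, -0.0, 1.571]
contact_force: [0.1, -0.6, -0.6]
grip_width: 60.3
finger_force: 0.0
```

Emit:
{"fn": "send_rows", "kwargs": {"offset": [[0,0,-0.5],[0,0,-0.9],[0,0,-0.9],[0,0,-0.9]], "delta_rot": [[0,0,0],[0,0,0],[0,0,0],[0,0,0]]}}

```text
time: 64.88
tool_pos: [496.5, 229.8, 150.2]
tcp_rot: [-3.141, 0.0, 1.571]
contact_force: [0.6, -0.6, 0.5]
grip_width: 60.6
finger_force: 0.0
```

Run:
```python
from h import *
st();look();plan([(500,0,146,.8),(525,-400,120,.15),(525,-400,-4,.15)])
```

```text
{'time': 64.875, 'joint_positions': [0.293, 0.431, 1.546, -0.0, 1.165, 0.293], 'tool_pos': [496.474, 229.779, 150.155], 'tcp_rot': [-3.141, 0.0, 1.571], 'contact_force': [0.555, -0.578, 0.452], 'grip_width': 60.558, 'finger_force': 0.0}
scene
   [476. 317.] ang 0.45 [ 44. 118.] 136
   [ 525. -402.] ang 2.94 [54. 63.] 342
top
   [ 524. -399.] ang 0.25 [46. 56.] 139
   [495. 229.] ang 0.30 [46. 53.] 131
[-1.0, 0.017, 0.015] [-0.0, 0.0, 0.064] rows 4 -> [498. 110. 148.]
[-0.834, 0.372, 0.013] [-0.0, 0.0, 0.059] rows 4 -> [500.   0. 146.]
  wp (500, 0, 146, 0.8)
[-0.905, 1.0, 0.089] [-0.0, 0.0, 0.042] rows 4 -> [ 510. -161.  135.]
[-0.51, 1.0, 0.074] [-0.0, 0.0, 0.034] rows 4 -> [ 518. -296.  127.]
[-0.221, 0.84, 0.057] [0.0, 0.0, 0.027] rows 3 -> [ 525. -400.  120.]
  wp (525, -400, 120, 0.15)
[0.003, -0.0, 1.0] [0.0, 0.0, 0.0] rows 4 -> [ 525. -400.   -0.]
[0.0, -0.0, 0.033] [0.0, 0.0, 0.0] rows 2 -> [ 525. -400.   -4.]
  wp (525, -400, -4, 0.15)
```

Emit:
{"fn": "send_rows", "kwargs": {"offset": [[-1,0.017,0.015],[-1,0.017,0.015],[-1,0.017,0.015],[-1,0.017,0.015]], "delta_rot": [[0,0,0.064],[0,0,0.064],[0,0,0.064],[0,0,0.064]], "grip": 0.85}}

```text
time: 65.47
tool_pos: [498.7, 110.1, 148.0]
tcp_rot: [-3.14, 0.0, 1.169]
contact_force: [-0.1, -0.4, 0.3]
grip_width: 78.2
finger_force: 0.0
```

Emit:
{"fn": "send_rows", "kwargs": {"offset": [[-0.834,0.372,0.013],[-0.834,0.372,0.013],[-0.834,0.372,0.013]], "delta_rot": [[0,0,0.059],[0,0,0.059],[0,0,0.059]]}}

```text
time: 65.85
tool_pos: [501.1, -0.7, 146.8]
tcp_rot: [-3.141, 0.001, 0.796]
contact_force: [0.3, 0.5, -0.3]
grip_width: 78.0
finger_force: 0.0
```

Emit:
{"fn": "send_rows", "kwargs": {"offset": [[-0.905,1,0.089],[-0.905,1,0.089],[-0.905,1,0.089],[-0.905,1,0.089]], "delta_rot": [[0,0,0.042],[0,0,0.042],[0,0,0.042],[0,0,0.042]]}}

```text
time: 66.35
tool_pos: [511.6, -161.4, 135.9]
tcp_rot: [-3.141, 0.0, 0.535]
contact_force: [0.3, 1.0, -0.2]
grip_width: 77.9
finger_force: 0.0
```

Emit:
{"fn": "send_rows", "kwargs": {"offset": [[-0.51,1,0.074],[-0.51,1,0.074],[-0.51,1,0.074],[-0.51,1,0.074]], "delta_rot": [[0,0,0.034],[0,0,0.034],[0,0,0.034],[0,0,0.034]]}}

```text
time: 66.85
tool_pos: [519.9, -293.6, 127.2]
tcp_rot: [-3.14, 0.0, 0.323]
contact_force: [0.2, 0.2, 0.6]
grip_width: 78.1
finger_force: 0.0
```

Emit:
{"fn": "send_rows", "kwargs": {"offset": [[-0.221,0.84,0.057],[-0.221,0.84,0.057],[-0.221,0.84,0.057],[-0.221,0.84,0.057]], "delta_rot": [[0,0,0.027],[0,0,0.027],[0,0,0.027],[0,0,0.027]]}}

```text
time: 67.35
tool_pos: [526.7, -396.9, 120.9]
tcp_rot: [-3.14, 0.0, 0.154]
contact_force: [-0.2, 0.5, -0.2]
grip_width: 78.3
finger_force: 0.0
```

Run:
```python
from h import *
st();_,T=look();plan([(525,-400,-4,.15)])
cv2.imwrite('pics/pot3.png',cv2.resize(T[165:255,110:200][:,:,::-1],(540,540),interpolation=2))
```

```text
{'time': 67.35, 'joint_positions': [-0.762, 0.658, 1.231, 0.001, 1.254, 0.655], 'tool_pos': [526.741, -396.868, 120.947], 'tcp_rot': [-3.14, 0.0, 0.154], 'contact_force': [-0.195, 0.473, -0.197], 'grip_width': 78.307, 'finger_force': 0.0}
scene
   [476. 316.] ang 0.45 [ 44. 119.] 138
   [ 525. -402.] ang 2.93 [53. 63.] 339
top
[-0.018, 0.021, 1.0] [-0.0, -0.0, 0.001] rows 4 -> [ 525. -400.    1.]
[-0.0, 0.001, 0.045] [-0.0, -0.0, -0.0] rows 2 -> [ 525. -400.   -4.]
  wp (525, -400, -4, 0.15)
```

View pics/pot3.png

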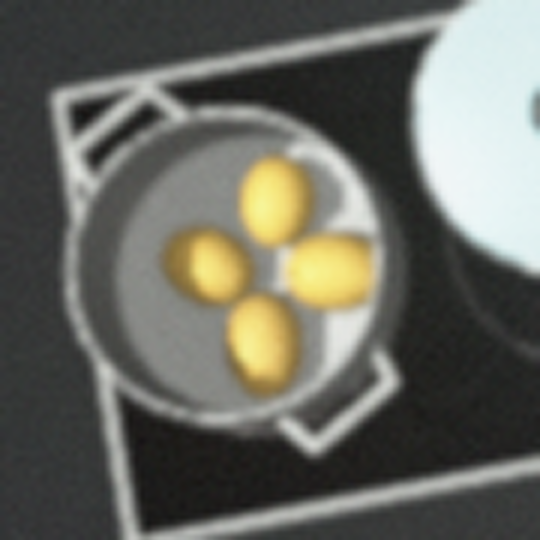

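Four potatoes lie in a diamond in the pot. The fifth goes in the middle, on top.

Emit:
{"fn": "send_rows", "kwargs": {"offset": [[-0.018,0.02,0.4],[-0.018,0.02,0.8],[-0.018,0.02,1],[-0.018,0.02,1],[-0.018,0.02,1]], "delta_rot": [[0,0,0],[0,0,0],[0,0,0],[0,0,0],[0,0,0]]}}

```text
time: 68.08
tool_pos: [525.4, -402.3, 2.7]
tcp_rot: [3.14, -0.002, 0.152]
contact_force: [0.3, -0.8, -0.1]
grip_width: 78.0
finger_force: 0.0
```

Emit:
{"fn": "send_rows", "kwargs": {"offset": [[0,0,0.045],[0,0,0.045],[0,0,0.045]], "delta_rot": [[0,0,0],[0,0,0],[0,0,0]]}}

```text
time: 68.45
tool_pos: [524.4, -402.5, -4.0]
tcp_rot: [3.141, -0.0, 0.151]
contact_force: [1.0, 0.3, 0.6]
grip_width: 78.2
finger_force: 0.0
```

Emit:
{"fn": "send_rows", "kwargs": {"offset": [[0,0,0],[0,0,0],[0,0,0],[0,0,0],[0,0,0],[0,0,0]], "delta_rot": [[0,0,0],[0,0,0],[0,0,0],[0,0,0],[0,0,0],[0,0,0]], "grip": 0.2}}

```text
time: 69.2
tool_pos: [524.3, -402.3, -4.4]
tcp_rot: [-3.142, 0.0, 0.151]
contact_force: [-0.9, 0.3, -0.3]
grip_width: 50.0
finger_force: 30.0
```

Emit:
{"fn": "send_rows", "kwargs": {"offset": [[0,0,-0.3],[0,0,-0.7],[0,0,-1],[0,0,-1]], "delta_rot": [[0,0,0],[0,0,0],[0,0,0],[0,0,0]]}}

```text
time: 69.7
tool_pos: [525.7, -403.7, 119.2]
tcp_rot: [3.136, -0.004, 0.151]
contact_force: [0.5, 0.7, -0.7]
grip_width: 49.8
finger_force: 30.0
```

Run:
```python
from h import *
st();plan([(500,-60,146,.5),(495,275,148,.8),(495,275,48,.8)])
```

```text
{'time': 69.7, 'joint_positions': [-0.77, 0.66, 1.231, -0.0, 1.243, 0.65], 'tool_pos': [525.748, -403.73, 119.214], 'tcp_rot': [3.136, -0.004, 0.151], 'contact_force': [0.522, 0.686, -0.728], 'grip_width': 49.777, 'finger_force': 30.0}
[0.077, -1.0, -0.083] [0.0, -0.0, -0.019] rows 4 -> [ 517. -284.  129.]
[0.198, -1.0, -0.085] [0.001, -0.0, -0.02] rows 4 -> [ 508. -162.  138.]
[0.268, -0.806, -0.065] [0.0, -0.0, -0.017] rows 3 -> [500. -60. 146.]
  wp (500, -60, 146, 0.5)
[0.531, -1.0, -0.006] [0.0, -0.0, -0.019] rows 4 -> [498.  76. 147.]
[0.695, -1.0, -0.006] [0.0, -0.0, -0.021] rows 4 -> [496. 222. 148.]
[0.297, -0.327, -0.002] [0.0, -0.0, -0.007] rows 2 -> [495. 275. 148.]
  wp (495, 275, 148, 0.8)
[-0.002, -0.001, 0.833] [0.0, -0.0, -0.0] rows 3 -> [495. 275.  48.]
  wp (495, 275, 48, 0.8)
```

Emit:
{"fn": "send_rows", "kwargs": {"offset": [[0.04,-0.5,-0.05],[0.077,-1,-0.09],[0.077,-1,-0.09],[0.077,-1,-0.09]], "delta_rot": [[0,0,-0.019],[0,0,-0.019],[0,0,-0.019],[0,0,-0.019]]}}

```text
time: 70.2
tool_pos: [515.3, -282.4, 125.6]
tcp_rot: [-3.141, 0.001, 0.271]
contact_force: [0.4, -0.2, -1.8]
grip_width: 50.4
finger_force: 30.0
```

Emit:
{"fn": "send_rows", "kwargs": {"offset": [[0.2,-1,-0.1],[0.2,-1,-0.1],[0.2,-1,-0.1]], "delta_rot": [[0,0,-0.02],[0,0,-0.02],[0,0,-0.02]]}}

```text
time: 70.58
tool_pos: [506.4, -158.1, 138.2]
tcp_rot: [-3.141, 0.0, 0.399]
contact_force: [-0.3, 0.3, -1.1]
grip_width: 49.9
finger_force: 30.0
```

Emit:
{"fn": "send_rows", "kwargs": {"offset": [[0.268,-0.806,-0.07],[0.268,-0.806,-0.07],[0.268,-0.806,-0.07]], "delta_rot": [[0,0,-0.017],[0,0,-0.017],[0,0,-0.017]]}}

```text
time: 70.95
tool_pos: [499.3, -58.2, 146.5]
tcp_rot: [3.141, 0.0, 0.504]
contact_force: [0.3, -1.0, -0.8]
grip_width: 50.0
finger_force: 30.0
```

Emit:
{"fn": "send_rows", "kwargs": {"offset": [[0.531,-1,0],[0.531,-1,0],[0.531,-1,0],[0.531,-1,0]], "delta_rot": [[0,0,-0.019],[0,0,-0.019],[0,0,-0.019],[0,0,-0.019]]}}

```text
time: 71.45
tool_pos: [497.7, 76.1, 146.3]
tcp_rot: [3.141, 0.001, 0.622]
contact_force: [0.2, -0.2, -1.2]
grip_width: 49.8
finger_force: 30.0
```

Emit:
{"fn": "send_rows", "kwargs": {"offset": [[0.695,-1,0],[0.695,-1,0],[0.695,-1,0],[0.695,-1,0]], "delta_rot": [[0,0,-0.021],[0,0,-0.021],[0,0,-0.021],[0,0,-0.021]]}}

```text
time: 71.95
tool_pos: [495.7, 222.5, 146.3]
tcp_rot: [3.141, 0.0, 0.754]
contact_force: [-0.6, -0.3, -0.2]
grip_width: 49.9
finger_force: 30.0
```

Emit:
{"fn": "send_rows", "kwargs": {"offset": [[0.297,-0.327,0],[0.297,-0.327,0],[0.297,-0.327,0]], "delta_rot": [[0,0,-0.007],[0,0,-0.007],[0,0,-0.007]]}}

```text
time: 72.32
tool_pos: [494.5, 274.2, 146.4]
tcp_rot: [3.141, 0.001, 0.796]
contact_force: [0.1, -0.8, -1.3]
grip_width: 50.2
finger_force: 30.0
```

Emit:
{"fn": "send_rows", "kwargs": {"offset": [[0,0,0.3],[0,0,0.6],[0,0,0.8],[0,0,0.8],[0,0,0.8]], "delta_rot": [[0,0,0],[0,0,0],[0,0,0],[0,0,0],[0,0,0]]}}

```text
time: 72.95
tool_pos: [494.9, 275.5, 51.8]
tcp_rot: [3.141, -0.001, 0.797]
contact_force: [0.4, -0.1, -0.1]
grip_width: 50.0
finger_force: 30.0
```

Emit:
{"fn": "send_rows", "kwargs": {"offset": [[0,0,0],[0,0,0],[0,0,0]], "delta_rot": [[0,0,0],[0,0,0],[0,0,0]], "grip": 0.7}}

```text
time: 73.32
tool_pos: [494.1, 276.5, 51.3]
tcp_rot: [3.141, -0.001, 0.798]
contact_force: [-0.0, 0.6, 0.2]
grip_width: 64.3
finger_force: 0.0
```

Emit:
{"fn": "send_rows", "kwargs": {"offset": [[0,0,-0.5],[0,0,-0.82],[0,0,-0.82],[0,0,-0.82]], "delta_rot": [[0,0,0],[0,0,0],[0,0,0],[0,0,0]]}}

```text
time: 73.82
tool_pos: [493.3, 276.2, 148.5]
tcp_rot: [-3.141, 0.001, 0.798]
contact_force: [0.4, -1.1, -0.1]
grip_width: 64.6
finger_force: 0.0
```

Run:
```python
from h import *
st();plan([(589.8,86.2,150,1.2),(589.8,86.2,31,1.2)])
```

```text
{'time': 73.825, 'joint_positions': [0.375, 0.465, 1.495, -0.0, 1.183, 1.148], 'tool_pos': [493.271, 276.195, 148.464], 'tcp_rot': [-3.141, 0.001, 0.798], 'contact_force': [0.443, -1.111, -0.069], 'grip_width': 64.615, 'finger_force': 0.0}
[-0.34, 1.0, -0.008] [-0.0, 0.0, -0.038] rows 4 -> [551. 163. 149.]
[-0.387, 0.607, -0.005] [-0.0, 0.0, -0.026] rows 3 -> [590.  86. 150.]
  wp (589.8, 86.2, 150, 1.2)
[0.001, 0.001, 0.992] [-0.0, 0.0, 0.0] rows 3 -> [590.  86.  31.]
  wp (589.8, 86.2, 31, 1.2)
```

Emit:
{"fn": "send_rows", "kwargs": {"offset": [[-0.34,1,0],[-0.34,1,0],[-0.34,1,0],[-0.34,1,0]], "delta_rot": [[0,0,-0.038],[0,0,-0.038],[0,0,-0.038],[0,0,-0.038]], "grip": 0.8}}

```text
time: 74.32
tool_pos: [550.6, 163.1, 147.7]
tcp_rot: [-3.139, 0.002, 1.035]
contact_force: [-0.5, 0.7, 0.6]
grip_width: 73.4
finger_force: 0.0
```

Emit:
{"fn": "send_rows", "kwargs": {"offset": [[-0.387,0.607,0],[-0.387,0.607,0],[-0.387,0.607,0],[-0.387,0.607,0]], "delta_rot": [[0,0,-0.026],[0,0,-0.026],[0,0,-0.026],[0,0,-0.026]]}}

```text
time: 74.82
tool_pos: [589.5, 88.0, 148.8]
tcp_rot: [-3.14, -0.0, 1.2]
contact_force: [0.1, 0.4, -0.4]
grip_width: 73.6
finger_force: 0.0
```

Run:
```python
from h import *
st();plan([(589.8,86.2,31,1.2)])
S,T=look()
cv2.imwrite('pics/pot4.png',np.hstack([cv2.resize(S[85:165,255:345][:,:,::-1],(400,356),interpolation=2),cv2.resize(T[170:250,110:200][:,:,::-1],(400,356),interpolation=2)]))
```

```text
{'time': 74.825, 'joint_positions': [0.019, 0.518, 1.403, 0.001, 1.222, 0.39], 'tool_pos': [589.456, 87.965, 148.811], 'tcp_rot': [-3.14, -0.0, 1.2], 'contact_force': [0.126, 0.412, -0.417], 'grip_width': 73.625, 'finger_force': 0.0}
[-0.013, 0.009, 0.982] [-0.0, -0.0, 0.0] rows 3 -> [590.  86.  31.]
  wp (589.8, 86.2, 31, 1.2)
scene
   [484. 346.] ang 2.92 [22. 51.] 37
   [484. 313.] ang 2.60 [28. 40.] 36
top
```

View pics/pot4.png

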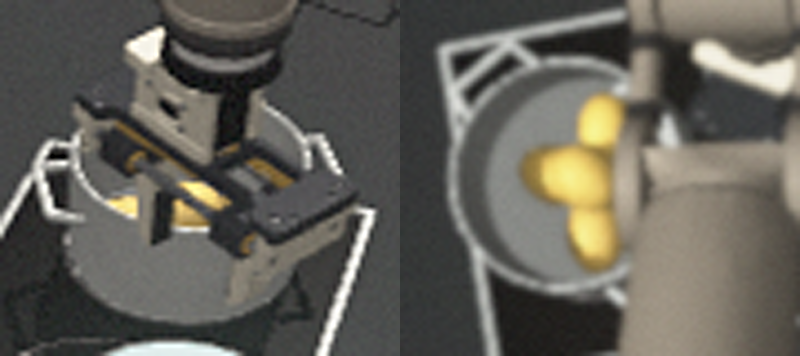

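All the potatoes sit well below the rim. I'll fit the rim circle in the earlier unobstructed pictures to get the pot's axis.

Run:
```python
from h import *
from scipy.ndimage import map_coordinates
from scipy.optimize import minimize
a=np.linspace(0,2*np.pi,180,endpoint=False)
def P(pts,cam):
    c=_C[cam] if 0 else optics.get_calibration(cam);T=np.linalg.inv(np.array(c['world_from_camera']))
    q=pts@T[:3,:3].T+T[:3,3];return c['fx']*q[:,0]/q[:,2]+c['cx'],c['fy']*q[:,1]/q[:,2]+c['cy']
import h
def fit(g,cam,x0,off=(0,0),sc=1):
    def ring(x,r):
        u,v=P(np.c_[x[0]+r*np.cos(a),x[1]+r*np.sin(a),np.full(180,106.)],cam)
        return map_coordinates(g,[(v-off[1]+.5)*sc-.5,(u-off[0]+.5)*sc-.5],order=1)
    best=max(((ring((X,Y),93)-.5*ring((X,Y),87)-.5*ring((X,Y),99)).mean(),X,Y) for X in np.arange(480,510,1.) for Y in np.arange(264,294,1.))
    return best
optics.get_calibration=(lambda C:(lambda c:C[c]))(h._C)
for f,cam in [('topp','top'),('scenep','scene')]:
    print(f,fit(cv2.imread(f'pics/{f}.png',0).astype(float),cam,0))
print('pot3',fit(cv2.imread('pics/pot3.png',0).astype(float),'top',0,(110,165),6))
```

```text
topp (np.float64(43.0393623096922), np.float64(494.0), np.float64(282.0))
scenep (np.float64(70.63582180992059), np.float64(495.0), np.float64(280.0))
pot3 (np.float64(51.07522367312708), np.float64(494.0), np.float64(282.0))
```

Emit:
{"fn": "send_rows", "kwargs": {"offset": [[-0.013,0.01,0.3],[-0.013,0.01,0.6],[-0.013,0.01,0.9],[-0.013,0.01,0.98],[-0.013,0.01,0.98]], "delta_rot": [[0,0,0],[0,0,0],[0,0,0],[0,0,0],[0,0,0]]}}

```text
time: 75.55
tool_pos: [590.8, 85.1, 31.8]
tcp_rot: [-3.141, 0.0, 1.201]
contact_force: [0.2, 0.4, 0.0]
grip_width: 73.4
finger_force: 0.0
```

Emit:
{"fn": "send_rows", "kwargs": {"offset": [[0,0,0],[0,0,0],[0,0,0],[0,0,0],[0,0,0],[0,0,0],[0,0,0],[0,0,0]], "delta_rot": [[0,0,0],[0,0,0],[0,0,0],[0,0,0],[0,0,0],[0,0,0],[0,0,0],[0,0,0]], "grip": 0}}

```text
time: 76.55
tool_pos: [590.7, 84.5, 31.8]
tcp_rot: [-3.141, 0.0, 1.2]
contact_force: [-2.8, 0.9, 5.1]
grip_width: 35.2
finger_force: 30.0
```

The rim is centred at (495,282). The lid is gripped, so I'll carry it over the pot.

Emit:
{"fn": "send_rows", "kwargs": {"offset": [[0,0,-0.3],[0,0,-0.6],[0,0,-0.9],[0,0,-1],[0,0,-1]], "delta_rot": [[0,0,0],[0,0,0],[0,0,0],[0,0,0],[0,0,0]]}}

```text
time: 77.18
tool_pos: [590.8, 84.4, 151.0]
tcp_rot: [3.142, 0.0, 1.2]
contact_force: [0.4, -0.4, -3.8]
grip_width: 34.7
finger_force: 30.0
```

Run:
```python
from h import *
st();plan([(495.5,282,160,1.2)])
```

```text
{'time': 77.175, 'joint_positions': [0.014, 0.517, 1.398, -0.0, 1.226, 0.384], 'tool_pos': [590.844, 84.38, 150.964], 'tcp_rot': [3.142, 0.0, 1.2], 'contact_force': [0.411, -0.43, -3.823], 'grip_width': 34.748, 'finger_force': 29.998}
[0.933, -1.0, -0.057] [0.0, 0.0, 0.0] rows 4 -> [520. 232. 158.]
[0.314, -0.337, -0.019] [0.0, 0.0, 0.0] rows 2 -> [496. 282. 160.]
  wp (495.5, 282, 160, 1.2)
```

Emit:
{"fn": "send_rows", "kwargs": {"offset": [[0.3,-0.3,-0.057],[0.6,-0.65,-0.057],[0.933,-1,-0.057],[0.933,-1,-0.057],[0.933,-1,-0.057]], "delta_rot": [[0,0,0],[0,0,0],[0,0,0],[0,0,0],[0,0,0]]}}

```text
time: 77.8
tool_pos: [519.0, 232.0, 156.7]
tcp_rot: [-3.14, 0.002, 1.201]
contact_force: [-0.2, -0.5, -3.2]
grip_width: 35.1
finger_force: 30.0
```

Emit:
{"fn": "send_rows", "kwargs": {"offset": [[0.15,-0.17,-0.019],[0.314,-0.337,-0.019],[0.314,-0.337,-0.019],[0.314,-0.337,-0.019],[0.314,-0.337,-0.019]], "delta_rot": [[0,0,0],[0,0,0],[0,0,0],[0,0,0],[0,0,0]]}}

```text
time: 78.42
tool_pos: [496.1, 280.9, 160.3]
tcp_rot: [-3.142, 0.001, 1.199]
contact_force: [0.7, 0.5, -3.2]
grip_width: 35.3
finger_force: 30.0
```

Run:
```python
from h import *
st();plan([(495.5,282,132,1.2)])
```

```text
{'time': 78.425, 'joint_positions': [0.381, 0.462, 1.465, -0.0, 1.215, 0.753], 'tool_pos': [496.128, 280.852, 160.31], 'tcp_rot': [-3.142, 0.001, 1.199], 'contact_force': [0.742, 0.525, -3.18], 'grip_width': 35.256, 'finger_force': 29.998}
[0.007, -0.008, 0.236] [-0.0, 0.0, -0.0] rows 2 -> [496. 282. 132.]
  wp (495.5, 282, 132, 1.2)
```

Emit:
{"fn": "send_rows", "kwargs": {"offset": [[0.005,-0.005,0.1],[0.005,-0.005,0.2],[0.005,-0.005,0.235],[0.005,-0.005,0.235]], "delta_rot": [[0,0,0],[0,0,0],[0,0,0],[0,0,0]]}}

```text
time: 78.92
tool_pos: [495.0, 282.7, 131.8]
tcp_rot: [-3.141, 0.001, 1.2]
contact_force: [0.2, 0.6, -3.0]
grip_width: 35.0
finger_force: 30.0
```

Emit:
{"fn": "send_rows", "kwargs": {"offset": [[0,0,0.02],[0,0,0.04],[0,0,0.05],[0,0,0.05],[0,0,0.05]], "delta_rot": [[0,0,0],[0,0,0],[0,0,0],[0,0,0],[0,0,0]]}}

```text
time: 79.55
tool_pos: [495.3, 282.8, 126.5]
tcp_rot: [3.141, -0.0, 1.2]
contact_force: [-0.0, 0.1, -2.7]
grip_width: 35.0
finger_force: 30.0
```

Emit:
{"fn": "send_rows", "kwargs": {"offset": [[0,0,0.008],[0,0,0.016],[0,0,0.016]], "delta_rot": [[0,0,0],[0,0,0],[0,0,0]]}}

```text
time: 79.92
tool_pos: [495.1, 282.8, 124.4]
tcp_rot: [-3.141, 0.0, 1.2]
contact_force: [-0.5, 0.0, -3.7]
grip_width: 34.6
finger_force: 30.0
```

Emit:
{"fn": "send_rows", "kwargs": {"offset": [[0,0,0.006],[0,0,0.01],[0,0,0.01],[0,0,0.01]], "delta_rot": [[0,0,0],[0,0,0],[0,0,0],[0,0,0]]}}

```text
time: 80.42
tool_pos: [495.4, 282.8, 123.8]
tcp_rot: [3.141, -0.0, 1.2]
contact_force: [-1.4, -1.8, 3.3]
grip_width: 34.8
finger_force: 30.0
```

Emit:
{"fn": "send_rows", "kwargs": {"offset": [[0,0,0],[0,0,0],[0,0,0],[0,0,0]], "delta_rot": [[0,0,0],[0,0,0],[0,0,0],[0,0,0]], "grip": 0.8}}

```text
time: 80.92
tool_pos: [495.2, 282.8, 123.2]
tcp_rot: [3.142, 0.0, 1.2]
contact_force: [-0.6, 0.4, -0.4]
grip_width: 70.3
finger_force: 0.0
```

Emit:
{"fn": "send_rows", "kwargs": {"offset": [[0,0,-0.3],[0,0,-0.8],[0,0,-0.8],[0,0,-0.8]], "delta_rot": [[0,0,0],[0,0,0],[0,0,0],[0,0,0]]}}

```text
time: 81.42
tool_pos: [494.9, 282.7, 218.9]
tcp_rot: [-3.141, 0.0, 1.2]
contact_force: [-0.0, -0.5, -0.6]
grip_width: 73.5
finger_force: 0.0
```

Run:
```python
from h import *
st();plan([(500,60,220,1.57),(480,-150,150,1.57)])
```

```text
{'time': 81.425, 'joint_positions': [0.385, 0.415, 1.373, -0.0, 1.354, 0.755], 'tool_pos': [494.947, 282.703, 218.95], 'tcp_rot': [-3.141, 0.0, 1.2], 'contact_force': [-0.026, -0.536, -0.64], 'grip_width': 73.497, 'finger_force': 0.0}
[-1.0, 0.415, -0.005] [-0.0, 0.0, -0.034] rows 4 -> [498. 153. 220.]
[-0.761, 0.138, -0.003] [-0.0, 0.0, -0.025] rows 3 -> [500.  60. 220.]
  wp (500, 60, 220, 1.57)
[-1.0, -0.095, 0.333] [-0.0, 0.0, 0.0] rows 4 -> [489. -60. 180.]
[-0.75, -0.071, 0.25] [-0.0, 0.0, 0.0] rows 3 -> [ 480. -150.  150.]
  wp (480, -150, 150, 1.57)
```

The force rise at 123.8 means the lid is resting on the rim. I'll move clear, then check the lid and locate the knob.

Emit:
{"fn": "send_rows", "kwargs": {"offset": [[-1,0.415,0],[-1,0.415,0],[-1,0.415,0],[-1,0.415,0]], "delta_rot": [[0,0,-0.034],[0,0,-0.034],[0,0,-0.034],[0,0,-0.034]]}}

```text
time: 81.92
tool_pos: [497.8, 152.5, 218.3]
tcp_rot: [-3.14, 0.0, 1.412]
contact_force: [0.9, 0.9, 0.4]
grip_width: 73.5
finger_force: 0.0
```

Emit:
{"fn": "send_rows", "kwargs": {"offset": [[-0.761,0.138,0],[-0.761,0.138,0],[-0.761,0.138,0]], "delta_rot": [[0,0,-0.025],[0,0,-0.025],[0,0,-0.025]]}}

```text
time: 82.3
tool_pos: [500.2, 59.9, 218.7]
tcp_rot: [-3.141, -0.0, 1.569]
contact_force: [0.7, 0.1, -0.6]
grip_width: 73.5
finger_force: 0.0
```

Emit:
{"fn": "send_rows", "kwargs": {"offset": [[-1,-0.095,0.333],[-1,-0.095,0.333],[-1,-0.095,0.333],[-1,-0.095,0.333]], "delta_rot": [[0,0,0],[0,0,0],[0,0,0],[0,0,0]]}}

```text
time: 82.8
tool_pos: [489.2, -58.4, 179.2]
tcp_rot: [-3.141, -0.001, 1.571]
contact_force: [-0.2, 1.0, 1.0]
grip_width: 73.7
finger_force: 0.0
```

Emit:
{"fn": "send_rows", "kwargs": {"offset": [[-0.9,-0.07,0.25],[-0.9,-0.07,0.25],[-0.9,-0.07,0.25]], "delta_rot": [[0,0,0],[0,0,0],[0,0,0]]}}

```text
time: 83.18
tool_pos: [480.8, -168.2, 148.8]
tcp_rot: [-3.141, -0.0, 1.57]
contact_force: [0.2, 1.0, 0.2]
grip_width: 73.5
finger_force: 0.0
```

Run:
```python
from h import *
st()
S=snap('scene','scenek');T=snap('top','topk')
for c in ['scene','top']:
    for t,z in [('knob_rear_grip',33),('lid_knob',144)]:
        print(c,t,[(np.round(d['uv'],1).tolist(),np.round(ray(d['uv'],c,z)[:2],1).tolist(),round(d['confidence'],2)) for d in finder.pinpoint(t,c)][:4])
a=cv2.resize(S[85:235,225:335][:,:,::-1],(400,545),interpolation=2)
b=cv2.resize(T[165:225,115:265][:,:,::-1],(400,160),interpolation=2)
k=cv2.resize(T[165:225,220:270][:,:,::-1],(320,384),interpolation=2)
im=np.zeros((545,800,3),np.uint8);im[:,:400]=a;im[:160,400:]=b;im[161:545,400:720]=k
cv2.imwrite('pics/kn.png',im)
```

```text
{'time': 83.175, 'joint_positions': [-0.487, 0.368, 1.652, -0.0, 1.123, -0.486], 'tool_pos': [480.812, -168.202, 148.82], 'tcp_rot': [-3.141, -0.0, 1.57], 'contact_force': [0.237, 0.999, 0.191], 'grip_width': 73.538, 'finger_force': 0.0}
scene knob_rear_grip [([279.9, 209.0], [608.7, -60.6], 0.51)]
scene lid_knob [([298.9, 108.5], [492.2, 290.1], 0.8)]
top knob_rear_grip [([242.8, 179.3], [604.9, -63.7], 0.47)]
top lid_knob [([142.4, 205.0], [503.4, 288.7], 0.72)]
```

View pics/kn.png

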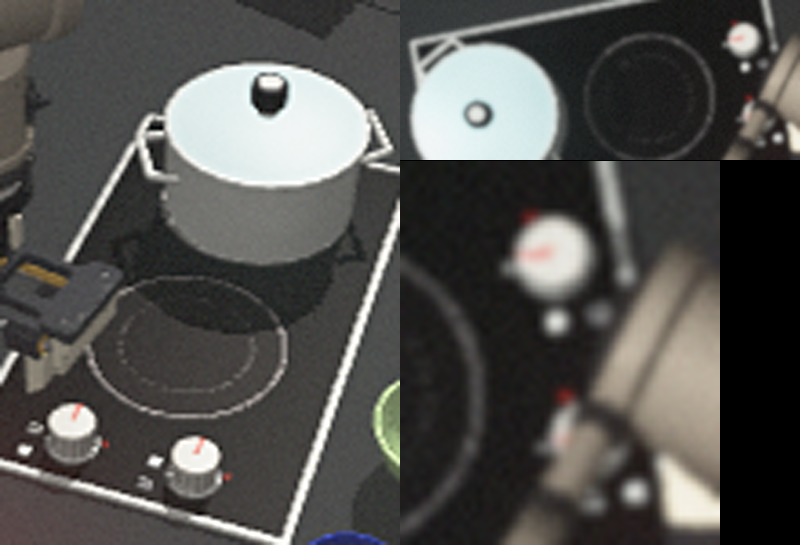

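The lid looks level and home on the pot. Both knobs point to the rear; the rear-zone knob is the right-hand one, at about scene (279,210).

Run:
```python
from h import *
for c,uv,z in [('scene',(278.8,209.8),37),('top',(243.6,179.3),34),('scene',(279.9,209.0),33),('top',(242.8,179.3),33)]: print(c,np.round(ray(uv,c,z)[:2],1))
plan([(608,-64,120,1.4),(608,-64,5,1.4)])
```

```text
scene [608.7 -68.2]
top [604.7 -66.8]
scene [608.7 -60.6]
top [604.9 -63.7]
[0.802, 1.0, 0.236] [0.0, 0.0, 0.026] rows 4 -> [601. -70. 122.]
[0.057, 0.051, 0.014] [0.0, 0.0, 0.002] rows 2 -> [608. -64. 120.]
  wp (608, -64, 120, 1.4)
[0.0, -0.001, 0.959] [0.0, 0.0, -0.0] rows 3 -> [608. -64.   5.]
  wp (608, -64, 5, 1.4)
```

Emit:
{"fn": "send_rows", "kwargs": {"offset": [[0.802,1,0.236],[0.802,1,0.236],[0.802,1,0.236],[0.802,1,0.236]], "delta_rot": [[0,0,0.026],[0,0,0.026],[0,0,0.026],[0,0,0.026]], "grip": 0.7}}

```text
time: 83.98
tool_pos: [601.4, -68.8, 120.4]
tcp_rot: [-3.141, -0.0, 1.412]
contact_force: [-0.1, -0.4, 0.2]
grip_width: 64.2
finger_force: 0.0
```

Emit:
{"fn": "send_rows", "kwargs": {"offset": [[0.045,0.04,0.4],[0.045,0.04,0.7],[0.045,0.04,0.7],[0.045,0.04,0.7]], "delta_rot": [[0,0,0.002],[0,0,0.002],[0,0,0.002],[0,0,0.002]]}}

```text
time: 84.48
tool_pos: [606.8, -67.6, 38.9]
tcp_rot: [3.139, 0.0, 1.395]
contact_force: [0.4, -0.8, 0.2]
grip_width: 64.5
finger_force: 0.0
```

Run:
```python
from h import *
st();plan([(607,-65.5,6,1.4)])
```

```text
{'time': 84.475, 'joint_positions': [-0.236, 0.66, 1.481, -0.0, 0.998, -0.06], 'tool_pos': [606.803, -67.552, 38.946], 'tcp_rot': [3.139, 0.0, 1.395], 'contact_force': [0.402, -0.778, 0.185], 'grip_width': 64.485, 'finger_force': 0.0}
[0.017, -0.002, 0.275] [0.0, 0.0, -0.001] rows 2 -> [607. -66.   6.]
  wp (607, -65.5, 6, 1.4)
```

Emit:
{"fn": "send_rows", "kwargs": {"offset": [[0.01,0,0.1],[0.01,0,0.2],[0.01,0,0.27],[0.01,0,0.27]], "delta_rot": [[0,0,0],[0,0,0],[0,0,0],[0,0,0]]}}

```text
time: 84.98
tool_pos: [605.6, -65.8, 3.6]
tcp_rot: [-3.14, -0.0, 1.395]
contact_force: [-0.2, 0.6, 0.5]
grip_width: 64.0
finger_force: 0.0
```

Emit:
{"fn": "send_rows", "kwargs": {"offset": [[0,0,0],[0,0,0],[0,0,0],[0,0,0],[0,0,0]], "delta_rot": [[0,0,0],[0,0,0],[0,0,0],[0,0,0],[0,0,0]], "grip": 0.2}}

```text
time: 85.6
tool_pos: [607.2, -66.1, 5.1]
tcp_rot: [3.139, 0.0, 1.395]
contact_force: [4.4, -0.2, -1.1]
grip_width: 39.0
finger_force: 30.0
```

Emit:
{"fn": "send_rows", "kwargs": {"offset": [[0,0,0],[0,0,0]], "delta_rot": [[0,0,0],[0,0,0]]}}

```text
time: 85.85
tool_pos: [607.3, -66.1, 5.1]
tcp_rot: [3.139, 0.0, 1.395]
contact_force: [5.5, -0.8, 0.5]
grip_width: 39.0
finger_force: 30.0
```

Emit:
{"fn": "send_rows", "kwargs": {"offset": [[0.005,-0.01,0],[0.005,-0.01,0],[0.005,-0.01,0],[0.005,-0.01,0],[0.005,-0.01,0],[0.005,-0.01,0]], "delta_rot": [[0,0,0.02],[0,0,0.04],[0,0,0.06],[0,0,0.08],[0,0,0.1],[0,0,0.1]]}}

```text
time: 86.6
tool_pos: [607.6, -66.2, 5.2]
tcp_rot: [3.137, -0.003, 0.765]
contact_force: [9.0, -3.7, -3.9]
grip_width: 39.0
finger_force: 30.0
```

Emit:
{"fn": "send_rows", "kwargs": {"offset": [[0,0,0],[0,0,0],[0,0,0],[0,0,0],[0,0,0],[0,0,0]], "delta_rot": [[0,0,0.02],[0,0,0.04],[0,0,0.06],[0,0,0.08],[0,0,0.09],[0,0,0.09]]}}

```text
time: 87.35
tool_pos: [607.7, -66.5, 5.2]
tcp_rot: [3.138, -0.005, 0.2]
contact_force: [10.4, -4.4, -5.1]
grip_width: 38.9
finger_force: 30.0
```

```bash
python3 -c "
from h import *
o=st();print(np.round(o['moment'],2))"
```

```text
{'time': 87.35, 'joint_positions': [-0.234, 0.704, 1.506, -0.001, 0.926, 1.138], 'tool_pos': [607.727, -66.513, 5.163], 'tcp_rot': [3.138, -0.005, 0.2], 'contact_force': [10.437, -4.424, -5.097], 'grip_width': 38.868, 'finger_force': 29.994}
[-0.65 -1.62 -0.01]
```

Emit:
{"fn": "send_rows", "kwargs": {"offset": [[0,0,0],[0,0,0],[0,0,0],[0,0,0]], "delta_rot": [[0,0,0],[0,0,0],[0,0,0],[0,0,0]], "grip": 0.7}}

```text
time: 87.85
tool_pos: [604.8, -64.9, 4.6]
tcp_rot: [-3.141, 0.001, 0.201]
contact_force: [0.1, 0.6, -0.3]
grip_width: 64.0
finger_force: 0.0
```

Emit:
{"fn": "send_rows", "kwargs": {"offset": [[0,0,-0.4],[0,0,-1],[0,0,-1],[0,0,-1]], "delta_rot": [[0,0,0],[0,0,0],[0,0,0],[0,0,0]]}}

```text
time: 88.35
tool_pos: [605.2, -65.0, 125.0]
tcp_rot: [3.141, -0.001, 0.201]
contact_force: [0.0, 0.4, -0.8]
grip_width: 64.0
finger_force: 0.0
```

Emit:
{"fn": "send_rows", "kwargs": {"offset": [[-0.6,0.9,0],[-0.6,0.9,0],[-0.6,0.9,0],[-0.6,0.9,0]], "delta_rot": [[0,0,0],[0,0,0],[0,0,0],[0,0,0]]}}

```text
time: 88.85
tool_pos: [555.4, -184.9, 123.0]
tcp_rot: [-3.139, 0.002, 0.2]
contact_force: [-0.7, 0.8, 0.2]
grip_width: 64.6
finger_force: 0.0
```

Run:
```python
from h import *
st()
S=snap('scene');T=snap('top')
a=cv2.resize(S[85:235,225:335][:,:,::-1],(400,545),interpolation=2)
b=cv2.resize(T[165:255,105:225][:,:,::-1],(400,300),interpolation=2)
k=cv2.resize(S[190:225,225:295][:,:,::-1],(400,200),interpolation=2)
im=np.zeros((545,800,3),np.uint8);im[:,:400]=a;im[:300,400:]=b;im[310:510,400:]=k
cv2.imwrite('pics/fin.png',im)
```

```text
{'time': 88.85, 'joint_positions': [-0.453, 0.526, 1.467, 0.0, 1.152, 0.918], 'tool_pos': [555.391, -184.944, 123.023], 'tcp_rot': [-3.139, 0.002, 0.2], 'contact_force': [-0.745, 0.751, 0.206], 'grip_width': 64.578, 'finger_force': 0.0}
```

View pics/fin.png

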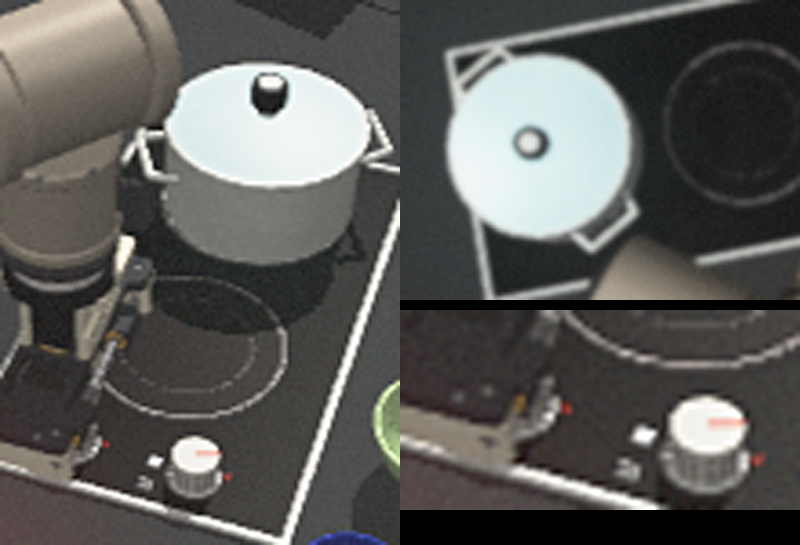

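The knob's pointer now points right toward the on mark, the lid sits level, and the pot is on its zone. I'll hand the job in.

```bash
python3 -c "
from plant import ticket
print(ticket.close_job())"
```

```text
the job is handed in; nothing more can be done
None
```

The job is handed in: all five half potatoes are in the pot, the lid sits level on the rim, and the rear zone's knob is in the on position. The front knob was hidden by the arm in the last picture, but I never gripped it or saw the arm touch it. Handing in returned no verdict.

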